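# Release a bar from its locked hanger and load it in the collet

### The job

The round aluminium bar hangs locked in the two-hook stand: press the red tail of the sprung keeper down until the keeper snaps open, then lift the bar off the hooks, lay it in the blue vee rest and let go of it. Take it again near one end, feed its other end into the open collet right up to the depth stop, then swing the black-handled collet lever fully closed and let go. Do not drop the bar, and leave the jar, the dropper bottle and the glue stick where they are.

Things in the scene. Friction and masses are not known exactly. Their poses are not given: they have to be found in the camera images.
- bar_center (a point): Centre of the loose round aluminium bar, 14 mm diameter, 150 mm long, about 80 g, both ends alike. Its axis is this frame's y axis. At the start it lies level across the two hooks, under the keeper, its centre up to 6 mm off the middle along its length.
- hook_seat (a point): Where the bar's centre sits in the middle of the fixed hook stand, 130 mm above the worktop. Frame: y along the hung bar, z up, +x towards the posts. Two vee-bottomed hooks of 8 mm rod at y = -54 and +54 mm open upward; tips 13 mm above the seat at x = -15 mm. Bar free to be gripped from above between them.
- hanger: The hook stand; origin on the worktop under hook_seat, same axes, turned at random. Base plate x -31 to +75 mm, y +-75 mm, 10 mm thick. Two posts at x = 45, y = +-54 mm reach 152 mm above the worktop; between them, at x = 45, z = 143 mm, runs the keeper's 8 mm shaft along y.
- keeper (a joint): Hinge of the sprung keeper, rad; axis along y of hook_seat at x = +45, z = +13 mm. 0: shut, its two 6 mm arms level over both hooks, 3 mm above the bar. 1.57: fully open, arms upright. An over-centre spring holds it shut below 0.79; past that it snaps fully open and stays.
- keeper_tail (a point): Upper side of the keeper's red press tail, 40 mm from the hinge axis; plate 30 mm wide, 4 mm thick, ending 50 mm from the axis. Shut, it slopes up at 45 degrees away from the hooks (+x). Pressing straight down (about 7 N) 30 mm beyond the axis in +x, until 10 mm below the axis's height, snaps the keeper open; the tail then slopes down.
- rest_seat (a point): Where the bar's centre sits in the middle of the fixed vee rest, 45 mm above the worktop. Frame: y along the bar's lie, z up. Two blue 90-degree vee blocks, each 10 mm thick along y, 45 mm wide, 50 mm high, at y = -25 and +25 mm on a plate 56 x 80 x 10 mm; the bar can be gripped from above between them or at its overhanging ends.
- collet_mouth (a point): Centre of the collet's mouth, at the front face of its steel nose ring, 85 mm above the worktop. Frame: +y straight into the level bore, z up. Bore 17.6 mm wide, flaring to 22 mm at the mouth; solid depth stop 102 mm inside. Bar home: its centre is 27 mm inside the mouth and 48 mm of bar stands out.
- collet: Grey collet fixture, fixed, turned at random; axes as collet_mouth, origin on the worktop, 60 mm farther in (+y) than the mouth. Housing 60 mm wide, top 111 mm above the worktop; base plate 95 x 130 mm; nose ring 43 mm across. The lever turns on its top.
- lever (a joint): Hinge of the collet lever, rad, vertical axis, growing counter-clockwise seen from above. 0 to 0.25 at the start (open), 1.22 fully closed at its end stop, with the jaw down on the bar. Stays where it is left; takes about 1.5 N at the handle.
- lever_knob (a point): Centre of the lever's upright black cylindrical handle, 18 mm diameter, 34 mm high, 70 mm from the hinge axis, 143 mm above the worktop; the lever's rod is 23 mm below this point. In the frame of collet_mouth the handle is at x -57, y +110 mm at joint 0 and x -57, y +29 mm when closed.
- lever_pivot (a point): On the lever's hinge axis at the handle's mid height, 143 mm above the worktop.
- screw_jar: Bystander: white jar with a red screw cap, 43 mm wide, 51 mm high; origin under its centre.
- dropper_bottle: Bystander: amber dropper bottle with a black teat, 28 mm wide, 92 mm high; origin under its centre.
- glue_stick: Bystander: upright glue stick, green with a yellow cap, 22 mm wide, 74 mm high; origin under its centre.
There are look-alikes about, which are no part of the job. Leave any purple look-alike of the part that bears rest_seat alone.

How it is judged:
By the outcome, as a careful person would: the job done as asked, in the order asked, and still so for the second after the job is handed in, with the robot touching nothing.
It also fails if it takes over 67 s, if anything falls off the work surface, if the arm or the gripper's body presses on something with over 40 N, if the wrist force passes 120 N, or if a joint passes its speed limit or range.

### The arm

A 6-joint arm with a two-finger parallel gripper is mounted at the origin on a cart in front of the work surface, level with it; the furniture and walls round the work are solid. World frame = base frame: x ahead of the robot, y to its left, z up, the work surface at z = 0. Lengths are in mm, angles in degrees, forces in N, time in s.
With the tool pointing down it reaches from about 350 to 850 mm from the base axis. Payload 8.1 kg.
Tool frame: the origin (TCP) lies midway between the tips of the shut fingers; the grasp point (between the pads) lies 19 mm behind it; z points along the fingers, x is the direction in which the jaws open and shut, and the axes are right-handed (so a half turn about z gives the same grasp; the last joint's range is limited). The gripper opens to 85 mm and grips with 20 to 120 N. Pads are 22 mm wide; open, the fingers measure 114 mm over their backs; the gripper's body (76 mm by 85 mm) begins 54 mm behind the grasp point. The pads swing forward as they close: fully open they stand 13 mm farther back than shut.
Start: joints at [61.857, 7.471, 85.268, -0, 87.261, -4.893], TCP at [236.832, 551.286, 231.292] pointing down, gripper open.
Joint ranges: [-169.43, 169.43], [-51.17, 129.36], [1.28, 143.12], [-76.62, 256.62], [0, 156.53], [-152.29, 152.29]. Speed limits (degrees/s): [136.94, 136.94, 159.86, 180, 180, 180].

### API

Orientations are given as [roll, pitch, yaw] about the fixed x, y, z axes, in that order (R = Rz(yaw) Ry(pitch) Rx(roll)).
In Python, from bench import monitor, cams, r gives the robot as it stands.
- The arm moves only by the tool jog_arm, never from a script. Its arguments are lists of equal length, an entry for each row: "offset": the shift along the tool's x, y, z in mm, a list of three; "delta_rot": the turn, a rotation vector about the tool's x, y, z in degrees, a list of three; "jaw": the opening in per cent of the stroke, from 0 (shut) to 100 (fully open). In form: {"offset": [[x, y, z], ...], "delta_rot": [[rx, ry, rz], ...], "jaw": [jaw, ...]}. A call has 1 to 20 rows; each row shifts and turns the pose as measured when the row begins, along the tool's axes as they then stand; what a row does not reach is not made up. A row lasts 1/10 s, in which the tool goes at most 50 mm and 8.59 degrees, less where a joint would pass 70% of its speed; a pose out of reach is approached as far as the arm can. A call is refused whole if a number of a shift passes 50 or a number of a turn 8.59, either way. A call with a gripper value outside its range is refused whole. The fingers move at their own pace and stop on an object; "newtons" is the grip in N (left out, the last holds). Time passes only in rows, so rows that do not move let the fingers close. It gives the time, the measured TCP pose, the force and the opening at its end, in the units of the state.
- monitor.sense(): the state, without advancing time (a new reading comes with each control period).
- cams.snapshot(name): name is "side" or "top"; returns (picture, depth): 400x640x3 uint8, red, green, blue; 400x640 float32, mm along the optical axis (not along the pixel's ray), 0 where there is no reading.
- cams.camera_model(name): a dict with "K" (3x3 intrinsics, pixels), "k1" (the pictures are not rectified: a ray, as slopes to the right and down, at radius r is drawn at 1 + k1 r^2 times it, then the intrinsics apply), "camera_from_world" (4x4, takes a point from world to camera coordinates). Camera axes: x right, y down, z forward; pixel columns grow to the right and rows downward; lengths in mm; the calibration is good to about 2 mm. A picture is of the moment at which its call begins. camera_model takes no time and is no camera call.
- r.hand_in(): hands the job in, once; it reports no verdict.
The state is a dict: "time": time; "joint_pos": joint angles; "qd": joint speeds; "joint_efforts": joint torques, N m; "tool_pos": TCP position; "tcp_rot": TCP orientation; "ft_force": force on the tool from outside, world axes, zero at the start; "wrist_torque": the same for the moment, N m; "finger_gap": finger opening in mm.
Only numpy, scipy, OpenCV 4.12 (cv2) and the standard library are available. Lean on these libraries where they do the work, as an engineer would, in place of code of your own. Each camera call takes 0.05 s, during which the arm holds its last target.

## Working session

There is one attempt and no reset: what is moved stays moved. The work goes in short steps, Python scripts to look and compute and a tool call to move; the robot and the scene stay as the last step left them, time stands still between calls to the robot, and variables do not carry over. Pictures are saved under pics/ and viewed, and the job is handed in when it is done.

Besides the shell and the picture viewer there is one more tool, called as name(argument=value, ...), one argument or row to a line, values as JSON. jog_arm: Moves the arm, as the interface text tells. Its arguments: {"type":"object","properties":{"offset":{"type":"array","items":{"type":"array","items":{"type":"number"}}},"delta_rot":{"type":"array","items":{"type":"array","items":{"type":"number"}}},"jaw":{"type":"array","items":{"type":"number"}},"newtons":{"type":"number"}},"required":["offset","delta_rot","jaw"]}

```bash
ls; mkdir -p pics
cat > h.py <<'E'
import numpy as np,cv2
from bench import monitor,cams,r
def snap(name,tag):
    p,d=cams.snapshot(name); cv2.imwrite(f'pics/{tag}.png',cv2.cvtColor(p,cv2.COLOR_RGB2BGR)); np.savez(f'pics/{tag}.npz',p=p,d=d); return p,d
def undist(name,uv):
    m=cams.camera_model(name);K=np.array(m['K']);k1=m['k1']
    uv=np.atleast_2d(np.array(uv,float)); x=(uv-K[:2,2])/[K[0,0],K[1,1]]
    s=x.copy()
    for _ in range(30): s=x/(1+k1*(s**2).sum(1,keepdims=True))
    return s,np.array(m['camera_from_world'])
def ray(name,uv):
    s,T=undist(name,uv); R=T[:3,:3];t=T[:3,3]
    return -R.T@t,np.c_[s,np.ones(len(s))]@R   # dirs with depth 1
def onz(name,uv,z):
    c,d=ray(name,uv); return c+d*((z-c[2])/d[:,2])[:,None]
def atd(name,uv,depth):
    c,d=ray(name,uv); return c+d*np.atleast_1d(depth)[:,None]
def proj(name,P):
    m=cams.camera_model(name);K=np.array(m['K']);T=np.array(m['camera_from_world'])
    q=np.atleast_2d(P)@T[:3,:3].T+T[:3,3]; s=q[:,:2]/q[:,2:]; s=s*(1+m['k1']*(s**2).sum(1,keepdims=True))
    return s*[K[0,0],K[1,1]]+K[:2,2]
def cloud(name,d):
    v,u=np.mgrid[0:400,0:640]; P=atd(name,np.c_[u.ravel(),v.ravel()],d.ravel()).reshape(400,640,3); P[d==0]=np.nan; return P
E
python3 - <<'E'
from h import *
for n in('top','side'):
    snap(n,n+'0'); m=cams.camera_model(n); T=np.array(m['camera_from_world']); print(n,m['K'],m['k1'],-T[:3,:3].T@T[:3,3],T[:3,:3].round(2))
print(monitor.sense())
E
```

```text
pics
top [[472.93634987   0.         316.6138551 ]
 [  0.         472.93634987 191.7415343 ]
 [  0.           0.           1.        ]] -0.14534620468992904 [ 546.79306611 -103.78344447 1257.13780342] [[-0.02 -1.    0.03]
 [-1.    0.02 -0.05]
 [ 0.05 -0.03 -1.  ]]
side [[378.16440273   0.         315.3298391 ]
 [  0.         378.16440273 197.88740423]
 [  0.           0.           1.        ]] 0.0037964543514648692 [ 417.60334243 -909.43200472  436.43075884] [[ 0.98 -0.21  0.02]
 [-0.05 -0.33 -0.94]
 [ 0.2   0.92 -0.34]]
{'time': 0.1, 'joint_pos': array([ 6.18576638e+01,  7.51173391e+00,  8.53231638e+01, -4.08041973e-04,
        8.72624729e+01, -4.89368970e+00]), 'qd': array([ 0.03381569, -0.03248276, -0.14272896,  0.11015872, -0.03305944,
       -0.03479546]), 'joint_efforts': array([ 6.77830976e-04, -5.70953357e+01, -5.01939726e+01, -2.36616133e-04,
        8.32086633e-03, -9.18400161e-06]), 'tool_pos': array([236.58380001, 550.84165187, 230.33821683]), 'tcp_rot': array([-1.79992100e+02,  9.70504264e-02,  6.67513801e+01]), 'ft_force': array([ 0.60499278, -1.31843624,  0.11900642]), 'wrist_torque': array([-0.0438817 ,  0.06356107, -0.00800568]), 'finger_gap': 85.71196490583223}
```

View pics/top0.png

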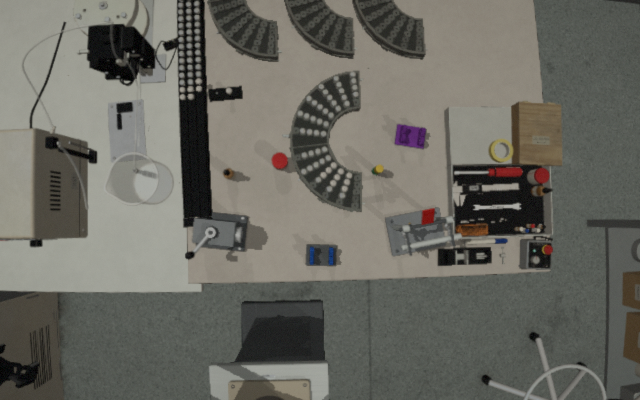

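View pics/side0.png

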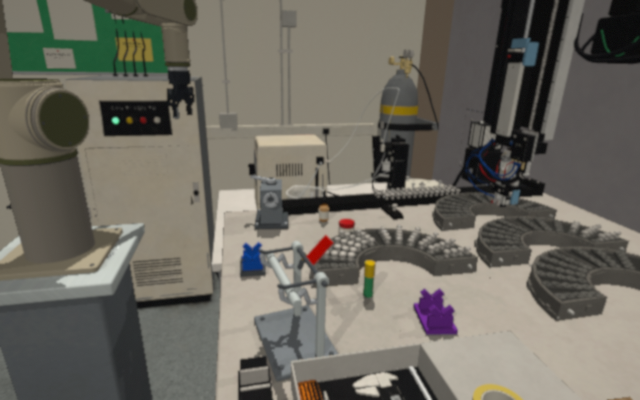

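Candidates: the blue vee rest at top (321,255), side (252,258). Its purple look-alike is at top (410,136), side (437,312); leave that one alone. The hook stand with the red tail is at top (428,217), and other red things are the jar cap (280,160) and items in the tool tray (505,172). The collet fixture with the black-handled lever is at top (222,232), with the handle near (190,255). Next I'll check these in close crops.

Run:
```python
import cv2,numpy as np
t=cv2.imread('pics/top0.png');s=cv2.imread('pics/side0.png')
a=cv2.resize(t[195:275,175:265],(400,356),interpolation=cv2.INTER_CUBIC)
b=cv2.resize(t[195:275,375:465],(400,356),interpolation=cv2.INTER_CUBIC)
cv2.imwrite('pics/c1.png',np.hstack([a,b]))
a=cv2.resize(s[170:280,230:340],(400,400),interpolation=cv2.INTER_CUBIC)
b=cv2.resize(s[225:365,245:345],(286,400),interpolation=cv2.INTER_CUBIC)
cv2.imwrite('pics/c2.png',np.hstack([a,b]))
```

```text
(no output)
```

View pics/c1.png

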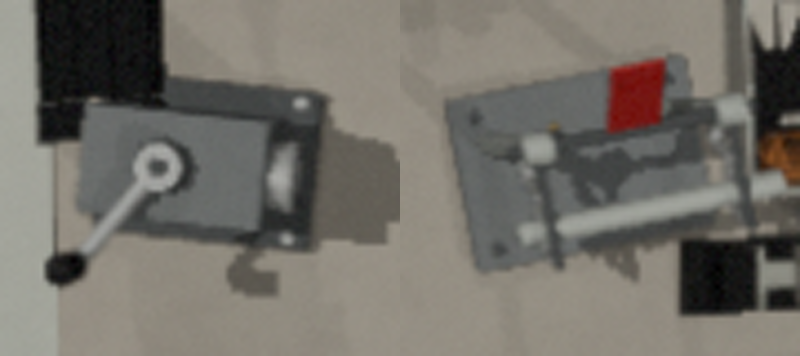

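View pics/c2.png

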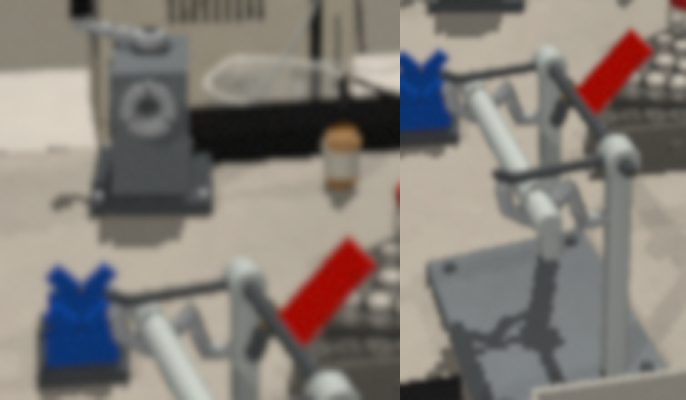

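Run:
```python
from h import *
z=np.load('pics/top0.npz');p=z['p'];d=z['d'];C=cloud('top',d)
hsv=cv2.cvtColor(p,cv2.COLOR_RGB2HSV)
print('table z',np.nanmedian(C[200:210,290:300,2]),np.nanmedian(C[255:265,265:275,2]),np.nanmedian(C[225:232,360:370,2]))
def st(n,m):
    P=C[m]; P=P[~np.isnan(P[:,0])]; print(n,m.sum(),'med',np.median(P,0).round(1),'min',np.percentile(P,2,axis=0).round(1),'max',np.percentile(P,98,axis=0).round(1))
R=np.zeros(d.shape,bool)
def box(u0,u1,v0,v1):
    m=R.copy();m[v0:v1,u0:u1]=1;return m
H,S,V=[hsv[...,i].astype(int) for i in range(3)]
blue=(H>100)&(H<130)&(S>120)&box(295,350,235,275)
red=((H<8)|(H>172))&(S>150)&box(410,450,200,235)
st('blue',blue);st('red',red)
Z=C[...,2]
st('housing top',box(190,250,205,255)&(abs(Z-111)<6))
# housing top rect
def rect(m,z):
    m=cv2.morphologyEx(m.astype(np.uint8),cv2.MORPH_OPEN,np.ones((3,3)))
    c=max(cv2.findContours(m,cv2.RETR_EXTERNAL,cv2.CHAIN_APPROX_NONE)[0],key=cv2.contourArea)[:,0,:]
    P=onz('top',c,z)[:,:2]; r=cv2.minAreaRect(P.astype(np.float32)); print('rect',r, cv2.boxPoints(r).round(1).tolist())
rect(box(190,250,205,255)&(Z>100)&(Z<125),111)
rect(box(380,460,200,260)&(Z>4)&(Z<20),10)
rect(blue,50)
rect(red,160)
# lever: z>112
st('lever hub',box(180,225,220,262)&(Z>113))
blk=(V<50)&box(180,200,245,262)
st('knob',blk&(Z>100))
bar=(S<60)&(V>140)&box(395,460,225,260)&(Z>120)&(Z<150);st('bar',bar)
P=C[bar];c=P[:,:2].mean(0);u,s,vt=np.linalg.svd(P[:,:2]-c);print(c,vt[0],np.degrees(np.arctan2(vt[0][1],vt[0][0])))
for n,b in(('jar',box(268,292,148,172)),('drop',box(220,236,165,182)),('glue',box(370,386,162,178))):
    st(n,b&(Z>30))
```

```text
table z 0.3404551811377132 -0.01076241882492468 0.5326617927413508
blue 151 med [ 441.1 -167.9   43.9] min [ 418.8 -180.4    8.9] max [ 462.3 -119.3   50.2]
red 161 med [ 535.7 -396.1  164.8] min [ 519.3 -410.8  147.9] max [ 552.1 -382.   180.7]
housing top 915 med [511.  105.6 111.2] min [477.8  62.3 106.8] max [540.9 163.4 115.9]
rect ((508.4803771972656, 107.03091430664062), (118.0193099975586, 60.7150764465332), 83.17999267578125) [[471.29998779296875, 52.0], [531.5999755859375, 44.79999923706055], [545.5999755859375, 162.0], [485.29998779296875, 169.1999969482422]]
rect ((490.7259826660156, -378.4031677246094), (105.26482391357422, 100.24114990234375), 9.612530708312988) [[430.5, -337.79998779296875], [447.20001220703125, -436.6000061035156], [551.0, -419.0], [534.2999877929688, -320.20001220703125]]
rect ((439.5838623046875, -173.1277313232422), (10.214884757995605, 40.81513214111328), 88.58831024169922) [[419.1000061035156, -177.6999969482422], [459.8999938964844, -178.6999969482422], [460.1000061035156, -168.5], [419.29998779296875, -167.5]]
rect ((536.0169067382812, -396.7987365722656), (26.547298431396484, 33.03084945678711), 88.1986083984375) [[519.0999755859375, -409.5], [552.0999755859375, -410.6000061035156], [552.9000244140625, -384.1000061035156], [519.9000244140625, -383.0]]
lever hub 394 med [499.7 131.2 123.4] min [453.8  89.7 113.1] max [536.6 170.2 161.2]
knob 42 med [459.  162.4 158.7] min [451.9 156.4 144.3] max [465.8 170.4 162.2]
bar 184 med [ 474.8 -410.   136.8] min [ 463.  -478.4  132.4] max [ 504.3 -341.   148.5]
[ 475.38926819 -409.79147349] [ 0.11140971 -0.99377456] -83.60341457621604
jar 235 med [687.8 -46.6  51.4] min [668.8 -76.9  34. ] max [713.3 -27.9  56.2]
drop 105 med [656.9  83.2  46.5] min [646.   73.2  33.7] max [671.4  99.4  92.5]
glue 75 med [ 659.2 -296.7   72.2] min [ 650.1 -309.3   33.2] max [ 669.8 -289.    78.8]
```

```bash
python3 - <<'E'
from h import *
z=np.load('pics/top0.npz');p=z['p'];d=z['d'];C=cloud('top',d);Z=C[...,2]
zs=np.load('pics/side0.npz');ps=zs['p'];ds=zs['d'];Cs=cloud('side',ds)
hsv=cv2.cvtColor(p,cv2.COLOR_RGB2HSV).astype(int);hs=cv2.cvtColor(ps,cv2.COLOR_RGB2HSV).astype(int)
def sel(P,lo,hi): return np.all((P>lo)&(P<hi),-1)
np.set_printoptions(precision=1,suppress=True)
# BAR robust
for n,CC in(('top',C),('side',Cs)):
    m=sel(CC,[440,-490,122],[510,-320,148]); P=CC[m]
    best=None;rng=np.random.default_rng(0)
    for _ in range(500):
        a,b=P[rng.choice(len(P),2,False)][:,:2]
        if np.linalg.norm(a-b)<50: continue
        u=(b-a)/np.linalg.norm(b-a); e=abs((P[:,:2]-a)@[-u[1],u[0]])<5
        if best is None or e.sum()>best.sum(): best=e
    Q=P[best]; c=Q.mean(0); u=np.linalg.svd(Q[:,:2]-c[:2])[2][0]; u*=np.sign(u[1]); s=(Q[:,:2]-c[:2])@u
    print('bar',n,len(P),len(Q),c,'yaw',np.degrees(np.arctan2(-u[0],u[1])),s.min(),s.max(),'z pct',np.percentile(Q[:,2],[5,50,95]))
# shaft line & posts
m=sel(C,[490,-480,138],[540,-330,156]);P=C[m];print('shaft+posts',len(P),P.mean(0))
l=cv2.fitLine(P[:,:2].astype(np.float32),cv2.DIST_HUBER,0,.01,.01).ravel();print(l,np.degrees(np.arctan2(-l[0],l[1])))
m=sel(C,[490,-480,150],[540,-330,160]);n,lab,stt,_=cv2.connectedComponentsWithStats(m.astype(np.uint8))
for i in range(1,n): print('post?',C[lab==i].mean(0),stt[i,4])
# blue
b=(hsv[...,0]>100)&(hsv[...,0]<130)&(hsv[...,1]>100);b[:235]=0;b[275:]=0;b[:,:295]=0;b[:,350:]=0
print('blue',b.sum(),[ (C[b&(Z>lo)&(Z<lo+10)]).mean(0) for lo in (5,15,25,35,45)])
n,lab,stt,cen=cv2.connectedComponentsWithStats((b&(Z>20)).astype(np.uint8))
for i in range(1,n): print(stt[i],cen[i],np.nanmean(C[lab==i],0),np.nanpercentile(C[lab==i],[3,97],axis=0).ravel())
m=sel(C,[395,-215,6],[485,-90,60]);P=C[m];print('rest all',len(P),cv2.minAreaRect(P[:,:2].astype(np.float32)),P[:,:2].mean(0))
# hub
m=sel(C,[480,90,116],[540,140,175]);print('hub',C[m].mean(0),np.percentile(C[m],[2,98],axis=0))
E
python3 - <<'E'
import cv2,numpy as np
t=cv2.imread('pics/top0.png')
a=cv2.resize(t[235:275,295:350],(550,400),interpolation=cv2.INTER_NEAREST)
cv2.imwrite('pics/c3.png',a)
E
```

```text
bar top 470 258 [ 474.3 -409.7  137. ] yaw 9.992185380444825 -76.05981805411011 72.58006361839008 z pct [132.5 136.7 145.2]
bar side 1152 518 [ 474.8 -425.2  136.1] yaw 9.992591288299865 -61.12992076660622 85.0315322835546 z pct [128.  136.8 145.4]
shaft+posts 310 [ 516.1 -400.6  148.3]
[   0.1   -1.   517.  -396.6] -171.84615
post? [ 525.4 -396.5  154.8] 57
post? [ 526.3 -451.6  152.1] 30
post? [ 525.5 -429.5  150.4] 1
post? [ 521.  -422.1  150.1] 1
post? [ 509.4 -346.1  152.2] 33
post? [ 515.1 -380.5  150.2] 1
post? [ 514.6 -397.2  151.1] 1
post? [ 513.2 -365.6  151.8] 1
post? [ 510.6 -451.3  150. ] 1
blue 158 [array([ 439.1, -172.9,    9.9]), array([ 460.4, -175.5,   19.2]), array([ 446.7, -154.9,   30.8]), array([ 440.4, -146.5,   40.8]), array([ 440.5, -148.9,   47.4])]
[310 247   4  18  71] [311.5 255.4] [ 441.9 -123.5   43.3] [ 420.4 -127.7   33.8  463.1 -119.3   49.9]
[329 247   5  18  72] [330.6 255.6] [ 439.9 -172.5   42.7] [ 418.8 -178.5   28.6  459.7 -167.9   49.8]
rest all 640 ((443.195068359375, -162.0805206298828), (73.19194030761719, 111.11788940429688), 5.45413875579834) [ 441.1 -147.3]
hub [506.7 121.4 124.2] [[486.3 103.7 116.1]
 [524.4 139.2 131.4]]
```

View pics/c3.png

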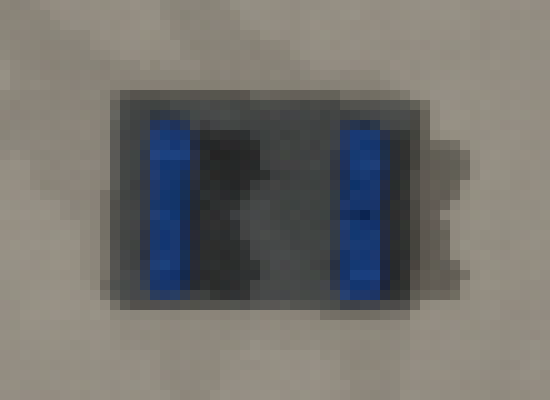

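```bash
python3 - <<'E'
from h import *
np.set_printoptions(precision=1,suppress=True)
z=np.load('pics/top0.npz');C=cloud('top',z['d']);Z=C[...,2]
zs=np.load('pics/side0.npz');Cs=cloud('side',zs['d'])
print('hub',onz('top',[210.6,232.6],128),'knob',onz('top',[190.1,255.3],160))
print('mouth side',onz('side',[270.7,199.7],85))
def sel(P,lo,hi): return np.all((P>lo)&(P<hi),-1)
m=sel(Z[...,None],[107],[114]);m[:,:190]=0;m[:,250:]=0;m[:205]=0;m[255:]=0
P=C[m]; print(cv2.minAreaRect(P[:,:2].astype(np.float32)))
for v in (np.percentile(P[:,1],[0,1,99,100]),):print(v)
# nose from side: points with z in 60..107, front-most
m=sel(Cs,[470,20,62],[540,75,107]);P=Cs[m];print(len(P),np.percentile(P,[2,25,50,75,98],axis=0))
# fit planes: histogram along axis
a=np.radians(-6.8);ey=np.array([-np.sin(a),np.cos(a)]);ex=np.array([np.cos(a),np.sin(a)])
m=sel(Cs,[460,20,62],[550,110,111]);P=Cs[m];s=P[:,:2]@ey;print(np.c_[np.histogram(s,bins=np.arange(70,180,4))[1][:-1],np.histogram(s,bins=np.arange(70,180,4))[0]].T)
for lo in range(70,170,4):
    k=(s>=lo)&(s<lo+4)
    if k.sum()>20: print(lo,k.sum(),(P[k][:,:2]@ex).min(),(P[k][:,:2]@ex).max(),P[k][:,2].min(),P[k][:,2].max())
# top view nose
m=sel(C,[460,20,90],[550,75,111]);P=C[m];print('topnose',len(P)); 
for q in P[np.argsort(P[:,1])][::4]:print(q@np.r_[ey,0],q@np.r_[ex,0],q[2])
# base plate collet
m=sel(C,[430,20,5],[580,200,16]);P=C[m];print('plate',cv2.minAreaRect(P[:,:2].astype(np.float32)))
E
python3 - <<'E'
import cv2,numpy as np
t=cv2.imread('pics/side0.png')
a=cv2.resize(t[165:235,240:300],(514,600),interpolation=cv2.INTER_CUBIC)
cv2.imwrite('pics/c4.png',a)
E
```

```text
hub [[508.9 117.3 128. ]] knob [[458.2 160.2 160. ]]
mouth side [[503.1  57.2  85. ]]
((508.4870910644531, 109.20651245117188), (114.98242950439453, 60.74582290649414), 83.02220916748047)
[ 51.9  61.  164.  166.9]
320 [[475.1  49.1  63.4]
 [487.6  53.2  75.5]
 [503.1  62.5  87. ]
 [518.7  66.7  99.2]
 [532.   71.7 106.6]]
[[ 70  74  78  82  86  90  94  98 102 106 110 114 118 122 126 130 134 138
  142 146 150 154 158 162 166 170 174]
 [  0   0   0   0   0   0   0   0   0  17 103  25   6 112  83   4   2   2
    4   2   3   3   3   0   0   0   0]]
110 103 472.3696140699025 512.5948013398402 68.00882799438239 106.11153304510793
114 25 472.19092116825203 512.5028771722309 70.24569758117184 106.72437347864775
122 112 463.140367556712 520.9880024168896 62.93716673982658 110.34166207562834
126 83 462.7359798588757 520.9447270489085 62.45254171380327 109.70186598010184
topnose 170
109.68020480361267 508.04901471045076 93.26627025321818
107.99933145506715 484.2369307799497 106.89468773883345
110.15820126609162 498.4303254890141 101.14085458455224
111.51292606653621 508.005338533554 98.05998756
[... 1592 characters left out ...]
1721649690844 110.997934557294
124.92825709722335 480.0685798130572 105.51426874655658
129.23449143778433 504.14798082271244 108.96867588768919
126.84965938240126 482.57330261456633 110.6818143089788
132.35771776248166 513.6134181090462 110.70431651316721
132.87384656369667 515.9566946836744 108.85154969322934
128.65807301729424 475.07222603369536 110.01825308261232
135.30659853058896 518.1801921336555 110.38980634883728
133.99071254711157 503.70025555798304 109.57537535444067
132.4575738679139 489.2908176939534 110.27714803057916
131.05651741184974 472.32189285029636 108.57098031415944
plate ((504.3121337890625, 111.4071044921875), (175.9785919189453, 145.33192443847656), 88.77350616455078)
```

View pics/c4.png

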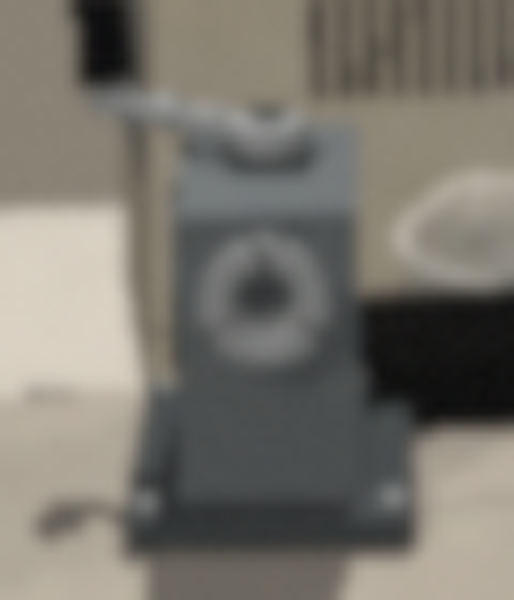

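Everything checks out against the given sizes:

| Item | Position (mm) | Yaw | Check |
|---|---|---|---|
| Hook seat | (473.5, -406.5) | about 9.6° | post spacing 107 mm against 108 mm given; plate edge 105 mm against 106 mm |
| Bar centre | about 5 mm toward -y of the seat | – | – |
| Rest seat | (441, -148) | -2.3° | block spacing 49 mm against 50 mm |
| Collet mouth | about (502, 51) | -6.8° | housing 60 mm wide |

I'll plan the approach to the tail now.

```bash
cat >> h.py <<'E'
from scipy.spatial.transform import Rotation as Ro
def plan(wps,step=45):
    """wps: list of (x,y,z,yaw,step). prints rows"""
    s=monitor.sense();p=np.array(s['tool_pos']);R=Ro.from_euler('xyz',s['tcp_rot'],degrees=True)
    O=[];D=[]
    for w in wps:
        t=np.array(w[:3],float);Rt=Ro.from_euler('xyz',[180,0,w[3]],degrees=True);st=w[4] if len(w)>4 else step
        rv=(R.inv()*Rt).as_rotvec(degrees=True)
        n=max(1,int(np.ceil(np.abs(R.inv().apply(t-p)).max()/st-1e-6)),int(np.ceil(np.linalg.norm(t-p)/st-1e-6)),int(np.ceil(np.linalg.norm(rv)/8.2)))
        dp=(t-p)/n
        for i in range(n):
            O.append(R.inv().apply(dp).round(1).tolist());D.append((rv/n).round(2).tolist()); R=R*Ro.from_rotvec(rv/n,degrees=True)
        p=t
    print(len(O));print('offset',O);print('delta_rot',D)
def st():
    s=monitor.sense();print(round(s['time'],2),np.round(s['tool_pos'],1),np.round(s['tcp_rot'],2),'F',np.round(s['ft_force'],1),'M',np.round(s['wrist_torque'],2),'gap',round(s['finger_gap'],1),np.round(s['joint_pos'],0))
def hang(x,y,yaw=9.6,c=(473.5,-406.5)):
    a=np.radians(yaw);return np.array(c)+x*np.array([np.cos(a),np.sin(a)])+y*np.array([-np.sin(a),np.cos(a)])
E
python3 - <<'E'
from h import *
q=hang(75,0);print(q)
plan([(440,200,260,9.6,45),(*q,260,9.6,45)])
E
```

```text
[ 547.44970278 -393.992344  ]
24
offset [[-24.2, 32.5, -2.9], [-20.9, 34.8, -2.9], [-17.3, 36.7, -2.9], [-13.5, 38.2, -2.9], [-9.7, 39.4, -3.0], [-5.7, 40.2, -3.0], [-1.7, 40.5, -3.0], [2.4, 40.5, -3.0], [6.4, 40.0, -3.0], [10.4, 39.2, -3.0], [0.5, 43.1, 0.0], [0.5, 43.1, 0.0], [0.5, 43.1, 0.0], [0.5, 43.1, 0.0], [0.5, 43.1, 0.0], [0.5, 43.1, 0.0], [0.5, 43.1, 0.0], [0.5, 43.1, 0.0], [0.5, 43.1, 0.0], [0.5, 43.1, 0.0], [0.5, 43.1, 0.0], [0.5, 43.1, 0.0], [0.5, 43.1, 0.0], [0.5, 43.1, 0.0]]
delta_rot [[0.0, 0.01, 5.72], [0.0, 0.01, 5.72], [0.0, 0.01, 5.72], [0.0, 0.01, 5.72], [0.0, 0.01, 5.72], [0.0, 0.01, 5.72], [0.0, 0.01, 5.72], [0.0, 0.01, 5.72], [0.0, 0.01, 5.72], [0.0, 0.01, 5.72], [-0.0, 0.0, -0.0], [-0.0, 0.0, -0.0], [-0.0, 0.0, -0.0], [-0.0, 0.0, -0.0], [-0.0, 0.0, -0.0], [-0.0, 0.0, -0.0], [-0.0, 0.0, -0.0], [-0.0, 0.0, -0.0], [-0.0, 0.0, -0.0], [-0.0, 0.0, -0.0], [-0.0, 0.0, -0.0], [-0.0, 0.0, -0.0], [-0.0, 0.0, -0.0], [-0.0, 0.0, -0.0]]
```

jog_arm(
  offset=[
    [-24,32,-3],
    [-21,35,-3],
    [-17,37,-3],
    [-13,38,-3],
    [-10,39,-3],
    [-6,40,-3],
    [-2,40,-3],
    [2,40,-3],
    [6,40,-3],
    [10,39,-3],
    [0,43,0],
    [0,43,0],
    [0,43,0],
    [0,43,0],
    [0,43,0],
    [0,43,0],
    [0,43,0],
    [0,43,0],
    [0,43,0],
    [0,43,0],
  ],
  delta_rot=[
    [0,0,5.7],
    [0,0,5.7],
    [0,0,5.7],
    [0,0,5.7],
    [0,0,5.7],
    [0,0,5.7],
    [0,0,5.7],
    [0,0,5.7],
    [0,0,5.7],
    [0,0,5.7],
    [0,0,0],
    [0,0,0],
    [0,0,0],
    [0,0,0],
    [0,0,0],
    [0,0,0],
    [0,0,0],
    [0,0,0],
    [0,0,0],
    [0,0,0],
  ],
  jaw=[0,0,0,0,0,0,0,0,0,0,0,0,0,0,0,0,0,0,0,0],
)

```text
time: 2.1
tool_pos: [491.9, -255.4, 255.2]
tcp_rot: [179.8, 0.6, 7.8]
ft_force: [0.7, 0.9, 1.1]
finger_gap: -0.1
```

Run:
```python
from h import *
st();q=hang(75,0);plan([(*q,220,9.6,45)])
```

```text
2.1 [ 491.9 -255.4  255.2] [179.76   0.64   7.83] F [0.7 0.9 1.1] M [ 0.01 -0.01 -0.02] gap -0.1 [-32.   0.  90.  -1.  90. -40.]
4
offset [[9.1, 36.2, 8.9], [8.8, 36.3, 8.8], [8.5, 36.3, 8.8], [8.2, 36.4, 8.8]]
delta_rot [[0.06, 0.16, -0.44], [0.06, 0.16, -0.44], [0.06, 0.16, -0.44], [0.06, 0.16, -0.44]]
```

jog_arm(
  offset=[
    [9,36,3],
    [9,36,8],
    [9,36,9],
    [9,36,9],
    [0,0,0],
    [0,0,0],
  ],
  delta_rot=[
    [0,0.2,-0.4],
    [0,0.2,-0.4],
    [0,0.2,-0.4],
    [0,0,-0.4],
    [0,0,0],
    [0,0,0],
  ],
  jaw=[0,0,0,0,0,0],
)

```text
time: 2.7
tool_pos: [546.8, -404.2, 218.6]
tcp_rot: [-179.9, 0.4, 9.1]
ft_force: [-0.8, -0.3, -0.1]
finger_gap: -0.4
```

Run:
```python
from h import *
st();q=hang(75,0);plan([(*q,195,9.6,45),(*q,130,9.6,10)])
snap('side','s1');snap('top','t1')
t=cv2.imread('pics/t1.png');s=cv2.imread('pics/s1.png')
a=cv2.resize(t[185:275,375:475],(400,360),interpolation=cv2.INTER_CUBIC)
b=cv2.resize(s[180:380,210:390],(360,400),interpolation=cv2.INTER_CUBIC)[:360]
cv2.imwrite('pics/c5.png',np.hstack([a,b]))
```

```text
2.7 [ 546.8 -404.2  218.6] [-179.91    0.35    9.09] F [-0.8 -0.3 -0.1] M [-0.   -0.02 -0.01] gap -0.4 [-41.  20.  72.  -0.  88. -50.]
8
offset [[2.4, -9.9, 23.6], [-0.0, -0.0, 9.3], [-0.0, -0.0, 9.3], [-0.0, -0.0, 9.3], [-0.0, -0.0, 9.3], [-0.0, -0.0, 9.3], [-0.0, -0.0, 9.3], [-0.0, -0.0, 9.3]]
delta_rot [[-0.09, 0.35, -0.51], [-0.0, -0.0, 0.0], [-0.0, -0.0, 0.0], [-0.0, -0.0, 0.0], [-0.0, -0.0, 0.0], [-0.0, -0.0, 0.0], [-0.0, -0.0, 0.0], [-0.0, -0.0, 0.0]]
```

View pics/c5.png

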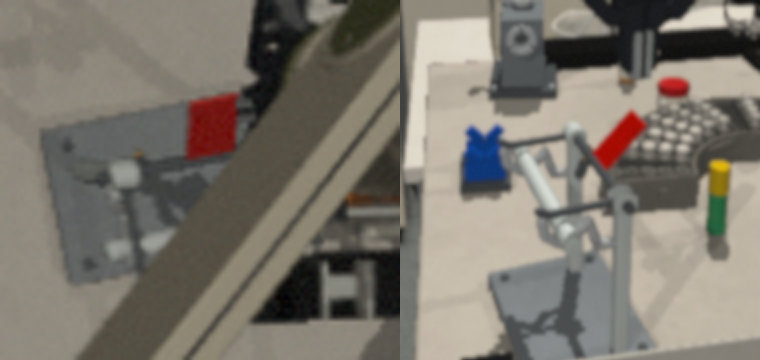

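The shut fingers are above the red tail, which shows at about (620,140) in the right-hand crop. They are 10 mm off in y, so I'll correct that and then press.

jog_arm(
  offset=[
    [2.5,-10,10],
    [0,0,8],
    [0,0,6],
    [0,0,0],
  ],
  delta_rot=[
    [0,0.3,-0.5],
    [0,0,0],
    [0,0,0],
    [0,0,0],
  ],
  jaw=[0,0,0,0],
)

```text
time: 3.2
tool_pos: [548.1, -390.5, 198.0]
tcp_rot: [179.9, -0.1, 9.8]
ft_force: [-0.5, 0.5, -0.5]
finger_gap: 0.0
```

jog_arm(
  offset=[
    [0,0,8],
    [0,0,8],
    [0,0,8],
    [0,0,8],
  ],
  delta_rot=[
    [0,0,0],
    [0,0,0],
    [0,0,0],
    [0,0,0],
  ],
  jaw=[0,0,0,0],
)

```text
time: 3.6
tool_pos: [554.4, -391.3, 171.9]
tcp_rot: [179.4, -0.9, 9.9]
ft_force: [8.7, 4.1, 11.7]
finger_gap: -0.1
```

jog_arm(
  offset=[
    [-3,0,8],
    [-2,0,8],
    [-1,0,8],
    [0,0,8],
    [0,0,6],
  ],
  delta_rot=[
    [0,0,0],
    [0,0,0],
    [0,0,0],
    [0,0,0],
    [0,0,0],
  ],
  jaw=[0,0,0,0,0],
)

```text
time: 4.1
tool_pos: [554.1, -393.6, 135.9]
tcp_rot: [179.0, -1.5, 10.0]
ft_force: [-0.0, -0.1, -0.7]
finger_gap: -0.4
```

Run:
```python
from h import *
st();snap('side','s2');s=cv2.imread('pics/s2.png')
cv2.imwrite('pics/c6.png',cv2.resize(s[180:380,210:390],(540,600),interpolation=cv2.INTER_CUBIC))
```

```text
4.1 [ 554.1 -393.6  135.9] [179.01  -1.49   9.96] F [-0.  -0.1 -0.7] M [-0.02  0.03 -0.06] gap -0.4 [-40.  21.  79.   1.  78. -50.]
```

View pics/c6.png

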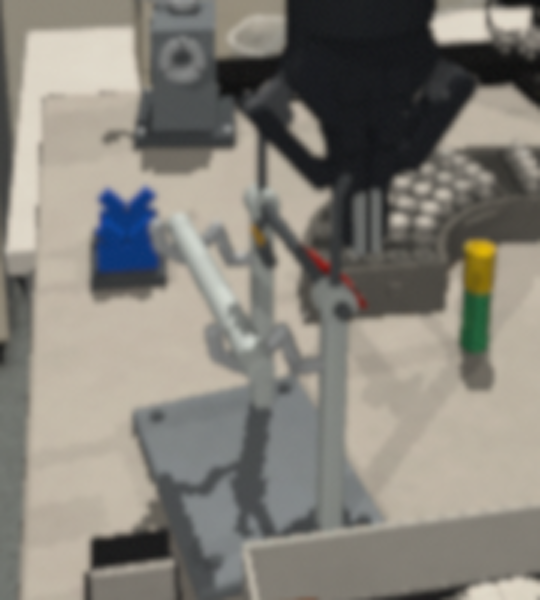

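The keeper has snapped open: arms upright, red tail low at (335,275) in the crop, and no force on the tool. I'll lift and go over the bar.

Run:
```python
from h import *
b=hang(0,-5);print(b)
plan([(554,-393.6,225,9.6,30),(*b,215,9.6,30),(*b,160,9.6,20)])
```

```text
[ 474.33384373 -411.42998019]
10
offset [[0.7, 0.5, -22.6], [0.5, 0.4, -22.6], [0.4, 0.3, -22.6], [0.2, 0.2, -22.7], [-27.2, 1.4, 3.3], [-27.2, 1.4, 3.3], [-27.2, 1.4, 3.3], [0.0, -0.0, 18.3], [0.0, -0.0, 18.3], [0.0, -0.0, 18.3]]
delta_rot [[0.22, -0.36, 0.09], [0.22, -0.36, 0.09], [0.22, -0.36, 0.09], [0.22, -0.36, 0.09], [0.0, 0.0, 0.0], [0.0, 0.0, 0.0], [0.0, 0.0, 0.0], [0.0, 0.0, 0.0], [0.0, 0.0, 0.0], [0.0, 0.0, 0.0]]
```

jog_arm(
  offset=[
    [0,0,-22],
    [0,0,-23],
    [0,0,-23],
    [0,0,-23],
    [-20,1,0],
    [-27,1,3],
    [-27,1,3],
    [-4,0,0],
    [0,0,0],
    [0,0,0],
  ],
  delta_rot=[
    [0.2,-0.4,0.1],
    [0.2,-0.4,0.1],
    [0.2,-0.4,0.1],
    [0.2,-0.4,0],
    [0,0,0],
    [0,0,0],
    [0,0,0],
    [0,0,0],
    [0,0,0],
    [0,0,0],
  ],
  jaw=[0,0,0,0,45,45,45,45,45,45],
)

```text
time: 5.15
tool_pos: [469.3, -407.1, 213.3]
tcp_rot: [-179.4, 1.0, 9.6]
ft_force: [-0.2, -0.2, -0.3]
finger_gap: 38.4
```

Run:
```python
from h import *
st();b=hang(0,-5)
plan([(*b,160,9.6,20)])
```

```text
5.15 [ 469.3 -407.1  213.3] [-179.38    0.96    9.56] F [-0.2 -0.2 -0.3] M [ 0.02 -0.01 -0.01] gap 38.4 [-45.  12.  82.  -0.  87. -55.]
3
offset [[1.7, 1.9, 17.7], [1.6, 1.8, 17.7], [1.5, 1.8, 17.8]]
delta_rot [[-0.21, 0.32, -0.02], [-0.21, 0.32, -0.02], [-0.21, 0.32, -0.02]]
```

jog_arm(
  offset=[
    [2,2,15],
    [2,2,18],
    [1,1,18],
    [0,0,0],
    [0,0,0],
  ],
  delta_rot=[
    [-0.2,0.4,0],
    [-0.2,0.3,0],
    [-0.2,0.3,0],
    [0,0,0],
    [0,0,0],
  ],
  jaw=[45,45,45,45,45],
)

```text
time: 5.65
tool_pos: [479.2, -410.0, 161.3]
tcp_rot: [180.0, -0.2, 9.7]
ft_force: [0.3, -0.1, 0.5]
finger_gap: 38.8
```

Run:
```python
from h import *
st();b=hang(0,-5)
plan([(*b,111,9.6,15)])
snap('side','s3');s=cv2.imread('pics/s3.png')
cv2.imwrite('pics/c7.png',cv2.resize(s[180:380,210:390],(540,600),interpolation=cv2.INTER_CUBIC))
```

```text
5.65 [ 479.2 -410.   161.3] [ 1.7997e+02 -1.6000e-01  9.7400e+00] F [ 0.3 -0.1  0.5] M [-0.02  0.01  0.  ] gap 38.8 [-45.  14.  85.   0.  81. -55.]
4
offset [[-1.3, 0.1, 12.6], [-1.3, 0.2, 12.6], [-1.3, 0.2, 12.6], [-1.3, 0.2, 12.6]]
delta_rot [[0.01, -0.04, 0.03], [0.01, -0.04, 0.03], [0.01, -0.04, 0.03], [0.01, -0.04, 0.03]]
```

View pics/c7.png

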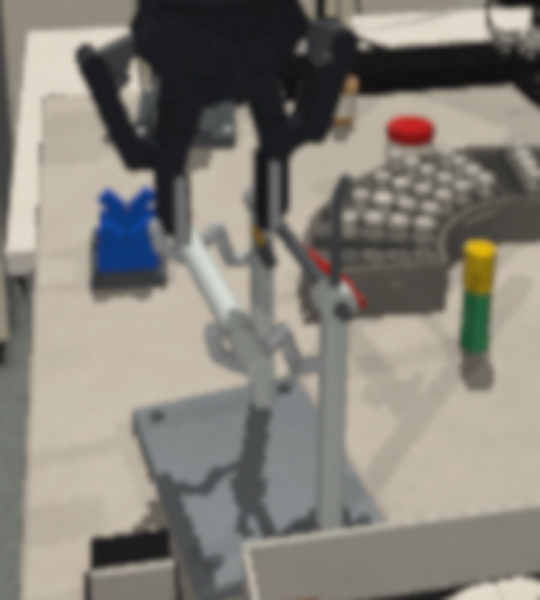

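jog_arm(
  offset=[
    [-4,0,10],
    [-1,0,12],
    [0,0,12],
    [0,0,12],
    [0,0,2],
    [0,0,0],
  ],
  delta_rot=[
    [0,0,0],
    [0,0,0],
    [0,0,0],
    [0,0,0],
    [0,0,0],
    [0,0,0],
  ],
  jaw=[42,40,40,40,40,40],
)

```text
time: 6.3
tool_pos: [474.8, -411.2, 110.6]
tcp_rot: [179.9, -0.2, 9.8]
ft_force: [-0.1, -0.2, -0.8]
finger_gap: 34.4
```

Run:
```python
from h import *
st();b=hang(0,-5)
plan([(*b,111,9.6,15)])
```

```text
6.3 [ 474.8 -411.2  110.6] [179.89  -0.21   9.76] F [-0.1 -0.2 -0.8] M [-0.01 -0.03 -0.01] gap 34.4 [-46.  16.  88.   0.  75. -55.]
1
offset [[-0.5, 0.2, -0.4]]
delta_rot [[0.11, -0.21, 0.16]]
```

Exactly over the bar. Now I'll close on it.

jog_arm(
  offset=[
    [0,0,0],
    [0,0,0],
    [0,0,0],
    [0,0,0],
    [0,0,0],
    [0,0,0],
  ],
  delta_rot=[
    [0,0,0],
    [0,0,0],
    [0,0,0],
    [0,0,0],
    [0,0,0],
    [0,0,0],
  ],
  jaw=[25,18,10,5,0,0],
  newtons=60,
)

```text
time: 6.9
tool_pos: [475.4, -411.8, 112.1]
tcp_rot: [179.8, -0.3, 9.8]
ft_force: [-1.0, -0.3, -1.0]
finger_gap: 11.7
```

Run:
```python
from h import *
st()
```

```text
6.9 [ 475.4 -411.8  112.1] [179.8   -0.28   9.76] F [-1.  -0.3 -1. ] M [0.03 0.04 0.02] gap 11.7 [-46.  16.  88.   0.  75. -55.]
```

jog_arm(
  offset=[
    [0,0,-5],
    [0,0,-15],
    [0,0,-25],
    [0,0,-30],
    [0,0,-15],
    [0,0,0],
  ],
  delta_rot=[
    [0,0,0],
    [0,0,0],
    [0,0,0],
    [0,0,0],
    [0,0,0],
    [0,0,0],
  ],
  jaw=[0,0,0,0,0,0],
)

```text
time: 7.5
tool_pos: [474.9, -411.5, 209.2]
tcp_rot: [179.8, -0.3, 9.8]
ft_force: [0.1, 0.2, -0.6]
finger_gap: 12.0
```

Run:
```python
from h import *
st();snap('side','s4');s=cv2.imread('pics/s4.png');snap('top','t4');t=cv2.imread('pics/t4.png')
b=cv2.resize(t[185:275,375:475],(400,360),interpolation=cv2.INTER_CUBIC)
cv2.imwrite('pics/c8.png',np.hstack([cv2.resize(s[140:320,210:390],(360,360),interpolation=cv2.INTER_CUBIC),b]))
```

```text
7.5 [ 474.9 -411.5  209.2] [179.76  -0.31   9.76] F [ 0.1  0.2 -0.6] M [0.   0.02 0.01] gap 12.0 [-46.  12.  82.   0.  85. -55.]
```

View pics/c8.png

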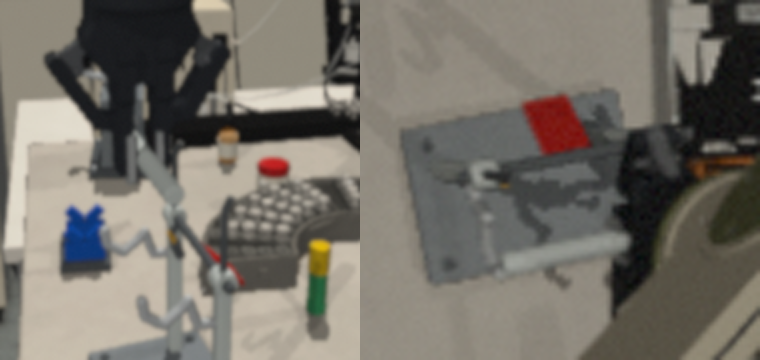

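Run:
```python
from h import *
np.set_printoptions(precision=3,suppress=True)
for n,f in(('side','s4'),('top','t4')):
    z=np.load(f'pics/{f}.npz');C=cloud(n,z['d']);hs=cv2.cvtColor(z['p'],cv2.COLOR_RGB2HSV)
    m=np.all((C>[455,-500,195])&(C<[500,-320,250]),-1)&(hs[...,2]>110)&(hs[...,1]<60);P=C[m]
    print(n,len(P),P.mean(0),np.linalg.svd(P-P.mean(0),full_matrices=False)[2][0],np.percentile(P,[2,98],axis=0))
    o=np.argsort(P[:,1]);print(P[o][::12].round(0).tolist())
```

```text
side 328 [ 480.551 -456.766  233.216] [ 0.18  -0.981 -0.073] [[ 470.374 -484.421  225.297]
 [ 492.294 -402.667  241.423]]
[[483.0, -486.0, 228.0], [483.0, -484.0, 226.0], [491.0, -484.0, 235.0], [482.0, -483.0, 231.0], [492.0, -483.0, 229.0], [489.0, -482.0, 235.0], [487.0, -482.0, 233.0], [481.0, -481.0, 232.0], [482.0, -478.0, 233.0], [479.0, -476.0, 230.0], [481.0, -473.0, 234.0], [479.0, -470.0, 230.0], [485.0, -467.0, 236.0], [481.0, -463.0, 235.0], [476.0, -461.0, 230.0], [478.0, -457.0, 235.0], [476.0, -454.0, 227.0], [480.0, -451.0, 236.0], [475.0, -447.0, 233.0], [477.0, -443.0, 235.0], [475.0, -439.0, 234.0], [473.0, -436.0, 230.0], [475.0, -431.0, 235.0], [471.0, -427.0, 229.0], [477.0, -424.0, 236.0], [471.0, -420.0, 247.0], [476.0, -413.0, 237.0], [475.0, -393.0, 235.0]]
top 193 [ 466.899 -369.89   232.903] [-0.166  0.986 -0.014] [[ 456.553 -403.153  227.109]
 [ 476.544 -337.374  238.034]]
[[474.0, -406.0, 234.0], [474.0, -400.0, 232.0], [477.0, -395.0, 231.0], [471.0, -391.0, 237.0], [469.0, -386.0, 237.0], [464.0, -382.0, 235.0], [462.0, -379.0, 230.0], [467.0, -374.0, 235.0], [462.0, -370.0, 230.0], [467.0, -367.0, 236.0], [463.0, -361.0, 232.0], [467.0, -357.0, 230.0], [469.0, -352.0, 230.0], [463.0, -348.0, 237.0], [465.0, -345.0, 234.0], [459.0, -340.0, 233.0], [466.0, -336.0, 231.0]]
```

Bar is held level at its centre (ends at y -486 and -336, top at z 236). Carrying it to the blue rest.

Run:
```python
from h import *
plan([(440.9,-148,110,-2.3,30)])
```

```text
10
offset [[1.2, -26.5, 9.6], [0.6, -26.5, 9.6], [0.0, -26.5, 9.6], [-0.5, -26.5, 9.6], [-1.1, -26.5, 9.6], [-1.6, -26.4, 9.6], [-2.2, -26.4, 9.6], [-2.7, -26.3, 9.6], [-3.3, -26.3, 9.6], [-3.8, -26.2, 9.6]]
delta_rot [[0.01, -0.02, 1.21], [0.01, -0.02, 1.21], [0.01, -0.02, 1.21], [0.01, -0.02, 1.21], [0.01, -0.02, 1.21], [0.01, -0.02, 1.21], [0.01, -0.02, 1.21], [0.01, -0.02, 1.21], [0.01, -0.02, 1.21], [0.01, -0.02, 1.21]]
```

jog_arm(
  offset=[
    [0,-15,0],
    [0,-26,8],
    [0,-26,9],
    [0,-26,9],
    [-1,-26,9],
    [-2,-26,10],
    [-2,-26,10],
    [-3,-26,10],
    [-3,-26,10],
    [-4,-15,10],
    [0,0,0],
    [0,0,0],
  ],
  delta_rot=[
    [0,0,1.2],
    [0,0,1.2],
    [0,0,1.2],
    [0,0,1.2],
    [0,0,1.2],
    [0,0,1.2],
    [0,0,1.2],
    [0,0,1.2],
    [0,0,1.2],
    [0,0,1.2],
    [0,0,0],
    [0,0,0],
  ],
  jaw=[0,0,0,0,0,0,0,0,0,0,0,0],
)

```text
time: 8.8
tool_pos: [427.6, -158.1, 96.3]
tcp_rot: [-179.1, 1.4, -2.8]
ft_force: [1.4, -0.5, -1.1]
finger_gap: 11.8
```

Run:
```python
from h import *
st();plan([(440.9,-148,60,-2.3,25)])
```

```text
8.8 [ 427.6 -158.1   96.3] [-179.09    1.42   -2.77] F [ 1.4 -0.5 -1.1] M [-0.01 -0.04 -0.03] gap 11.8 [-27.  -7. 115.   0.  74. -24.]
2
offset [[6.8, -5.1, 18.1], [6.6, -5.2, 18.1]]
delta_rot [[-0.46, 0.71, -0.24], [-0.46, 0.71, -0.24]]
```

jog_arm(
  offset=[
    [7,-5,5],
    [6,-5,10],
    [0,0,13],
    [0,0,5],
    [0,0,0],
    [0,0,0],
  ],
  delta_rot=[
    [-0.5,0.7,-0.2],
    [-0.4,0.7,-0.2],
    [0,0,0],
    [0,0,0],
    [0,0,0],
    [0,0,0],
  ],
  jaw=[0,0,0,0,0,0],
)

```text
time: 9.4
tool_pos: [443.0, -151.4, 61.3]
tcp_rot: [179.9, -0.1, -2.5]
ft_force: [-0.1, -0.6, -0.6]
finger_gap: 12.2
```

Run:
```python
from h import *
st();plan([(440.9,-148,36,-2.3,25)])
snap('side','s5');s=cv2.imread('pics/s5.png');snap('top','t5');t=cv2.imread('pics/t5.png')
b=cv2.resize(t[225:285,275:375],(400,240),interpolation=cv2.INTER_CUBIC)
cv2.imwrite('pics/c9.png',np.hstack([cv2.resize(s[200:300,190:320],(312,240),interpolation=cv2.INTER_CUBIC),b]))
for n,f in(('side','s5'),):
    z=np.load(f'pics/{f}.npz');C=cloud(n,z['d']);hs=cv2.cvtColor(z['p'],cv2.COLOR_RGB2HSV)
    m=np.all((C>[420,-240,62])&(C<[465,-60,95]),-1)&(hs[...,2]>110)&(hs[...,1]<60);P=C[m]
    print(n,len(P),P.mean(0),np.linalg.svd(P-P.mean(0),full_matrices=False)[2][0],np.percentile(P,[2,98],axis=0))
```

```text
9.4 [ 443.  -151.4   61.3] [ 1.7988e+02 -1.5000e-01 -2.4700e+00] F [-0.1 -0.6 -0.6] M [-0.    0.05 -0.02] gap 12.2 [-25.  -4. 116.  -0.  68. -23.]
2
offset [[-1.2, -1.7, 12.6], [-1.1, -1.7, 12.6]]
delta_rot [[0.06, -0.07, -0.08], [0.06, -0.07, -0.08]]
side 201 [ 442.38465665 -161.64972237   85.72750931] [-0.05717839 -0.9981835  -0.01898229] [[ 434.64818154 -225.21632692   69.43708218]
 [ 452.48747495  -77.14981318   89.55805185]]
```

View pics/c9.png

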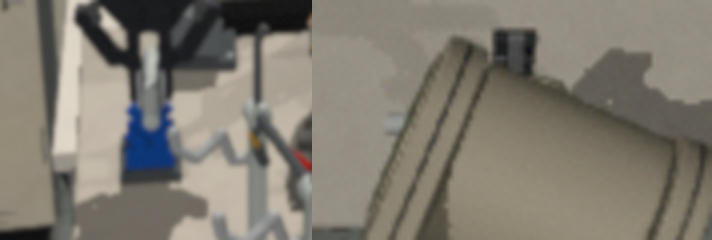

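The side crop shows the bar end at (150,100), centred over the blue vee. I'll lower it in small steps.

jog_arm(
  offset=[
    [-2,-3,10],
    [0,0,10],
    [0,0,6],
    [0,0,4],
    [0,0,0],
  ],
  delta_rot=[
    [0,0,0],
    [0,0,0],
    [0,0,0],
    [0,0,0],
    [0,0,0],
  ],
  jaw=[0,0,0,0,0],
)

```text
time: 10.0
tool_pos: [441.5, -148.5, 29.5]
tcp_rot: [179.8, -0.2, -2.5]
ft_force: [0.2, -0.4, -0.6]
finger_gap: 12.3
```

Run:
```python
from h import *
st()
```

```text
10.0 [ 441.5 -148.5   29.5] [179.84  -0.23  -2.49] F [ 0.2 -0.4 -0.6] M [ 0.02 -0.01 -0.04] gap 12.3 [-25.  -2. 117.  -0.  64. -22.]
```

jog_arm(
  offset=[
    [0,0,2],
    [0,0,1.5],
    [0,0,1],
    [0,0,0],
  ],
  delta_rot=[
    [0,0,0],
    [0,0,0],
    [0,0,0],
    [0,0,0],
  ],
  jaw=[0,0,0,0],
)

```text
time: 10.4
tool_pos: [441.5, -148.6, 27.3]
tcp_rot: [179.9, -0.1, -2.5]
ft_force: [-0.9, 0.4, -1.4]
finger_gap: 12.2
```

Run:
```python
from h import *
st()
```

```text
10.4 [ 441.5 -148.6   27.3] [ 1.7986e+02 -1.4000e-01 -2.4700e+00] F [-0.9  0.4 -1.4] M [ 0.05  0.11 -0.03] gap 12.2 [-25.  -2. 117.  -0.  64. -22.]
```

jog_arm(
  offset=[
    [0,0,2],
    [0,0,1.5],
    [0,0,0],
  ],
  delta_rot=[
    [0,0,0],
    [0,0,0],
    [0,0,0],
  ],
  jaw=[0,0,0],
)

```text
time: 10.7
tool_pos: [441.6, -148.6, 27.5]
tcp_rot: [179.9, -0.1, -2.5]
ft_force: [-1.6, 1.0, 0.4]
finger_gap: 12.4
```

Run:
```python
from h import *
st()
```

```text
10.7 [ 441.6 -148.6   27.5] [ 1.7988e+02 -6.0000e-02 -2.4600e+00] F [-1.6  1.   0.4] M [-0.    0.12 -0.01] gap 12.4 [-25.  -2. 117.  -0.  64. -22.]
```

jog_arm(
  offset=[
    [0,0,4],
  ],
  delta_rot=[
    [0,0,0],
  ],
  jaw=[0],
)

```text
time: 10.8
tool_pos: [442.0, -148.8, 26.5]
tcp_rot: [179.9, -0.0, -2.4]
ft_force: [-31.4, 14.3, 71.6]
finger_gap: 12.3
```

Run:
```python
from h import *
st()
snap('side','s6')
for n,f in(('side','s6'),):
    z=np.load(f'pics/{f}.npz');C=cloud(n,z['d']);hs=cv2.cvtColor(z['p'],cv2.COLOR_RGB2HSV)
    m=np.all((C>[425,-240,30])&(C<[460,-180,60]),-1)&(hs[...,2]>110)&(hs[...,1]<60);P=C[m]
    print(n,len(P),P.mean(0),np.percentile(P,[2,98],axis=0))
s=cv2.imread('pics/s6.png');cv2.imwrite('pics/c10.png',cv2.resize(s[220:300,210:300],(540,480),interpolation=cv2.INTER_CUBIC))
```

```text
10.8 [ 442.  -148.8   26.5] [ 1.7988e+02 -4.0000e-02 -2.4500e+00] F [-31.4  14.3  71.6] M [ 2.08  4.8  -0.09] gap 12.3 [-25.  -1. 117.  -0.  64. -22.]
side 77 [ 438.61415507 -208.21796685   51.38039634] [[ 433.40314258 -223.49073117   42.39980263]
 [ 443.581295   -181.25328647   54.61357868]]
```

View pics/c10.png

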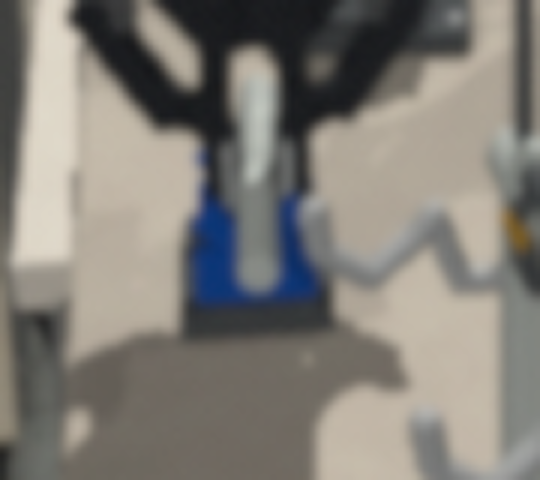

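That is contact: 72 N on the bar, so it is seated, and I'll ease off. The crop shows the bar end low in the vee at (257,280). Relaxing, then letting go.

jog_arm(
  offset=[
    [0,0,-0.5],
    [0,0,0],
    [0,0,0],
    [0,0,0],
    [0,0,0],
    [0,0,0],
  ],
  delta_rot=[
    [0,0,0],
    [0,0,0],
    [0,0,0],
    [0,0,0],
    [0,0,0],
    [0,0,0],
  ],
  jaw=[0,0,10,20,30,35],
)

```text
time: 11.45
tool_pos: [442.8, -149.1, 27.8]
tcp_rot: [179.8, -0.1, -2.4]
ft_force: [-0.3, -0.7, 0.1]
finger_gap: 29.7
```

jog_arm(
  offset=[
    [0,0,0],
    [0,0,-10],
    [0,0,-20],
    [0,0,-25],
    [0,0,-20],
    [0,0,0],
  ],
  delta_rot=[
    [0,0,0],
    [0,0,0],
    [0,0,0],
    [0,0,0],
    [0,0,0],
    [0,0,0],
  ],
  jaw=[45,45,45,45,45,45],
)

```text
time: 12.05
tool_pos: [442.1, -148.6, 106.8]
tcp_rot: [179.9, -0.0, -2.4]
ft_force: [0.2, -0.3, 0.5]
finger_gap: 38.3
```

Run:
```python
from h import *
np.set_printoptions(precision=2,suppress=True)
st()
snap('side','s7');snap('top','t7')
for n,f in(('side','s7'),('top','t7')):
    z=np.load(f'pics/{f}.npz');C=cloud(n,z['d']);hs=cv2.cvtColor(z['p'],cv2.COLOR_RGB2HSV)
    m=np.all((C>[420,-250,42])&(C<[465,-50,62]),-1)&(hs[...,2]>110)&(hs[...,1]<60);P=C[m]
    print(n,len(P),P.mean(0),np.linalg.svd(P-P.mean(0),full_matrices=False)[2][0],np.percentile(P,[1,99],axis=0))
s=cv2.imread('pics/s7.png');t=cv2.imread('pics/t7.png');cv2.imwrite('pics/c11.png',np.hstack([cv2.resize(s[220:300,210:300],(405,360),interpolation=cv2.INTER_CUBIC),cv2.resize(t[220:290,270:350],(390,360))]))
```

```text
12.05 [ 442.1 -148.6  106.8] [179.88  -0.04  -2.45] F [ 0.2 -0.3  0.5] M [-0.04 -0.01  0.  ] gap 38.3 [-25.  -8. 114.  -0.  74. -22.]
side 235 [ 440.71 -157.32   50.89] [-0.06 -1.   -0.01] [[ 431.33 -222.99   43.48]
 [ 459.05  -75.46   53.98]]
top 25 [444.56 -79.8   50.56] [-0.67  0.72 -0.18] [[437.39 -86.72  46.1 ]
 [449.67 -73.71  56.59]]
```

View pics/c11.png

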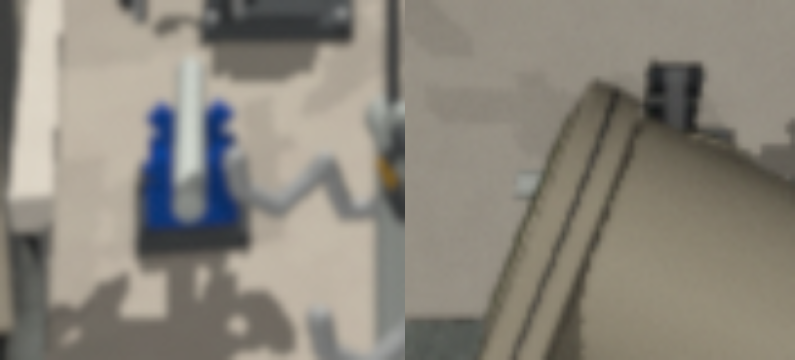

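The bar lies in the vee (y -223 to -75, top at z about 52). Next I'll regrip 20 mm from its -y end.

Run:
```python
from h import *
plan([(438.8,-204,90,-2.8,25),(438.8,-204,26.5,-2.8,15)])
```

```text
8
offset [[0.2, 18.7, 4.7], [0.3, 18.7, 4.7], [0.3, 18.7, 4.6], [-0.0, -0.0, 12.7], [-0.0, -0.0, 12.7], [-0.0, -0.0, 12.7], [-0.0, -0.0, 12.7], [-0.0, -0.0, 12.7]]
delta_rot [[0.01, 0.05, 0.12], [0.01, 0.05, 0.12], [0.01, 0.05, 0.12], [-0.0, -0.0, 0.0], [-0.0, -0.0, 0.0], [-0.0, -0.0, 0.0], [-0.0, -0.0, 0.0], [-0.0, -0.0, 0.0]]
```

jog_arm(
  offset=[
    [0,15,0],
    [0,19,5],
    [0,19,5],
    [0,0,5],
    [0,0,0],
    [0,0,0],
  ],
  delta_rot=[
    [0,0,0.3],
    [0,0,0],
    [0,0,0],
    [0,0,0],
    [0,0,0],
    [0,0,0],
  ],
  jaw=[45,45,45,45,45,45],
)

```text
time: 12.75
tool_pos: [434.0, -202.7, 82.4]
tcp_rot: [-179.8, 0.6, -2.8]
ft_force: [0.0, -0.5, -0.2]
finger_gap: 38.5
```

Run:
```python
from h import *
st()
plan([(438.8,-204,26.5,-2.8,12)])
```

```text
12.75 [ 434.  -202.7   82.4] [-179.82    0.63   -2.78] F [ 0.  -0.5 -0.2] M [ 0.   -0.03  0.05] gap 38.5 [-31.  -3. 113.  -0.  72. -28.]
5
offset [[1.1, 0.3, 11.2], [1.1, 0.2, 11.2], [1.0, 0.2, 11.2], [1.0, 0.2, 11.2], [1.0, 0.2, 11.2]]
delta_rot [[-0.04, 0.13, 0.0], [-0.04, 0.13, 0.0], [-0.04, 0.13, 0.0], [-0.04, 0.13, 0.0], [-0.04, 0.13, 0.0]]
```

jog_arm(
  offset=[
    [3,1,8],
    [2,0,11],
    [0,0,11],
    [0,0,11],
    [0,0,8],
    [0,0,0],
    [0,0,0],
  ],
  delta_rot=[
    [0,0.3,0],
    [0,0.3,0],
    [0,0,0],
    [0,0,0],
    [0,0,0],
    [0,0,0],
    [0,0,0],
  ],
  jaw=[45,45,45,45,45,45,45],
)

```text
time: 13.45
tool_pos: [438.4, -201.3, 27.5]
tcp_rot: [-179.7, 0.1, -2.6]
ft_force: [-0.3, 0.4, 0.4]
finger_gap: 38.2
```

Run:
```python
from h import *
st()
plan([(438.8,-204,26.5,-2.8,12)])
```

```text
13.45 [ 438.4 -201.3   27.5] [-1.7972e+02  1.1000e-01 -2.6500e+00] F [-0.3  0.4  0.4] M [ 0.03 -0.01  0.01] gap 38.2 [-31.   1. 114.   0.  65. -28.]
1
offset [[0.5, 2.7, 1.0]]
delta_rot [[-0.28, 0.11, 0.15]]
```

jog_arm(
  offset=[
    [0,3,1],
    [0,0,0],
    [0,0,0],
    [0,0,0],
    [0,0,0],
    [0,0,0],
    [0,0,0],
  ],
  delta_rot=[
    [-0.3,0,0.1],
    [0,0,0],
    [0,0,0],
    [0,0,0],
    [0,0,0],
    [0,0,0],
    [0,0,0],
  ],
  jaw=[45,30,20,10,0,0,0],
  newtons=70,
)

```text
time: 14.15
tool_pos: [438.5, -205.0, 28.1]
tcp_rot: [179.9, 0.1, -2.8]
ft_force: [-2.0, 1.0, -0.0]
finger_gap: 11.9
```

jog_arm(
  offset=[
    [0,0,-8],
    [0,0,-12],
    [0,0,-15],
    [0,0,-15],
    [0,0,-8],
    [0,0,0],
  ],
  delta_rot=[
    [0,0,0],
    [0,0,0],
    [0,0,0],
    [0,0,0],
    [0,0,0],
    [0,0,0],
  ],
  jaw=[0,0,0,0,0,0],
)

```text
time: 14.75
tool_pos: [440.2, -205.6, 92.2]
tcp_rot: [179.8, -0.2, -2.8]
ft_force: [-0.3, 0.3, -1.0]
finger_gap: 11.7
```

Run:
```python
from h import *
np.set_printoptions(precision=3,suppress=True)
st();p=monitor.sense()['tool_pos']
snap('side','s8');snap('top','t8')
for n,f in(('side','s8'),('top','t8')):
    z=np.load(f'pics/{f}.npz');C=cloud(n,z['d']);hs=cv2.cvtColor(z['p'],cv2.COLOR_RGB2HSV)
    m=np.all((C>[415,-250,p[2]+8])&(C<[465,-50,p[2]+32]),-1)&(hs[...,2]>110)&(hs[...,1]<60);P=C[m]
    print(n,len(P),P.mean(0),np.linalg.svd(P-P.mean(0),full_matrices=False)[2][0],np.percentile(P,[1,99],axis=0))
    o=np.argsort(P[:,1]);print(P[o][::10].round(0).tolist())
s=cv2.imread('pics/s8.png');t=cv2.imread('pics/t8.png');cv2.imwrite('pics/c12.png',np.hstack([cv2.resize(s[220:300,210:300],(405,360),interpolation=cv2.INTER_CUBIC),cv2.resize(t[220:290,270:350],(390,360))]))
```

```text
14.75 [ 440.2 -205.6   92.2] [179.81  -0.16  -2.76] F [-0.3  0.3 -1. ] M [-0.04 -0.01 -0.03] gap 11.7 [-31.  -4. 112.  -0.  72. -28.]
side 195 [ 441.298 -170.246  115.328] [0.055 0.998 0.035] [[ 422.215 -224.137  102.041]
 [ 450.994  -86.503  119.945]]
[[440.0, -225.0, 116.0], [436.0, -223.0, 109.0], [438.0, -222.0, 110.0], [440.0, -220.0, 118.0], [434.0, -216.0, 101.0], [458.0, -214.0, 101.0], [435.0, -208.0, 117.0], [435.0, -200.0, 118.0], [438.0, -190.0, 116.0], [446.0, -183.0, 116.0], [443.0, -174.0, 118.0], [439.0, -166.0, 116.0], [437.0, -157.0, 115.0], [437.0, -146.0, 115.0], [449.0, -137.0, 115.0], [438.0, -129.0, 115.0], [450.0, -118.0, 115.0], [446.0, -108.0, 118.0], [442.0, -99.0, 117.0], [447.0, -89.0, 118.0]]
top 198 [ 443.825 -116.212  115.136] [-0.006 -1.     0.011] [[ 437.243 -160.062  109.866]
 [ 449.902  -75.383  120.356]]
[[445.0, -162.0, 113.0], [439.0, -157.0, 116.0], [441.0, -152.0, 116.0], [438.0, -148.0, 112.0], [444.0, -143.0, 115.0], [444.0, -138.0, 118.0], [444.0, -133.0, 117.0], [441.0, -128.0, 110.0], [444.0, -123.0, 117.0], [444.0, -119.0, 115.0], [444.0, -114.0, 115.0], [445.0, -109.0, 117.0], [449.0, -104.0, 115.0], [440.0, -102.0, 116.0], [445.0, -97.0, 112.0], [450.0, -92.0, 112.0], [440.0, -90.0, 113.0], [441.0, -85.0, 120.0], [448.0, -80.0, 116.0], [440.0, -78.0, 113.0]]
```

View pics/c12.png

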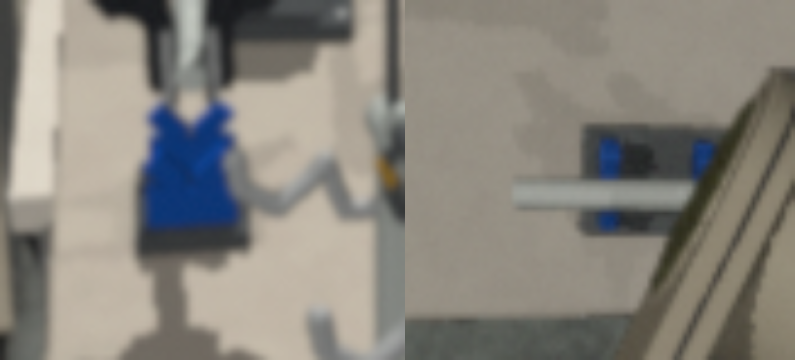

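The bar is held level by its -y end (ends at y -225 and -75, so its tip is 130 mm ahead of the TCP). I'll go to a pose with the tip 15 mm short of the collet mouth.

```bash
cat >> h.py <<'E'
def col(x,s,yaw=-6.8,ex0=492.2,s0=110):
    a=np.radians(yaw);ex=np.array([np.cos(a),np.sin(a)]);ey=np.array([-np.sin(a),np.cos(a)])
    return (ex0+x)*ex+(s0+s)*ey
E
python3 - <<'E'
from h import *
q=col(0,-145);print(q)
plan([(*q,67,-6.8,18)])
z=np.load('pics/s8.npz');Cs=cloud('side',z['d'])
z0=np.load('pics/side0.npz');C0=cloud('side',z0['d'])
z1=np.load('pics/s7.npz');C1=cloud('side',z1['d'])
a=np.radians(-6.8);ex=np.array([np.cos(a),np.sin(a),0]);ey=np.array([-np.sin(a),np.cos(a),0])
for C in(C0,C1,Cs):
    P=C[~np.isnan(C[...,0])]; s=P@ey;x=P@ex
    k=(abs(x-492)<35)&(s>118)&(s<130)&(P[:,2]<80)&(P[:,2]>25); 
    A=np.c_[x[k]-492,P[k,2]-60,np.ones(k.sum())];c=np.linalg.lstsq(A,s[k],rcond=None)[0];print('front plane',k.sum(),c,'dyaw',-np.degrees(c[0]),'xr',np.percentile(x[k],[0,1,99,100]))
    k=(abs(x-492)<25)&(s>104)&(s<117)&(P[:,2]>60)&(P[:,2]<108); 
    r=np.hypot(x[k]-492.2,P[k,2]-85);kk=r>11
    print('nose',k.sum(),np.median(s[k][kk]),'x',np.percentile(x[k],[1,99]),'z',np.percentile(P[k,2],[1,99]))
E
```

```text
[484.5934842  -93.03222598]
7
offset [[5.7, -16.3, 3.4], [5.5, -16.4, 3.4], [5.3, -16.4, 3.4], [5.2, -16.5, 3.4], [5.0, -16.5, 3.4], [4.8, -16.6, 3.4], [4.7, -16.6, 3.4]]
delta_rot [[0.02, -0.01, 0.58], [0.02, -0.01, 0.58], [0.02, -0.01, 0.58], [0.02, -0.01, 0.58], [0.02, -0.01, 0.58], [0.02, -0.01, 0.58], [0.02, -0.01, 0.58]]
front plane 327 [-1.66776049e-02  3.50522011e-03  1.25648803e+02] dyaw 0.9555563750220601 xr [462.73597986 463.1827677  520.48985934 522.60985851]
nose 142 111.66091487125851 x [473.30748172 511.49101784] z [ 68.28120162 106.0176748 ]
front plane 218 [-6.62551812e-03 -2.30147146e-03  1.25543176e+02] dyaw 0.37961422509946097 xr [463.01468813 466.22259309 520.53541834 522.61030838]
nose 54 111.66671986176121 x [478.1797616  512.55954519] z [ 68.22946558 105.72325167]
front plane 122 [-1.75144524e-02 -4.30400008e-02  1.24832133e+02] dyaw 1.0035042023212235 xr [465.39331393 467.55447727 522.14200378 522.65042104]
nose 27 112.08342062494988 x [477.41051645 492.89021611] z [68.51743227 93.41073924]
```

jog_arm(
  offset=[
    [5,-10,0],
    [5,-16,0],
    [5,-16,0],
    [5,-17,0],
    [5,-17,0],
    [5,-17,5],
    [4,-12,8],
    [0,0,0],
    [0,0,0],
  ],
  delta_rot=[
    [0,0,0.6],
    [0,0,0.6],
    [0,0,0.6],
    [0,0,0.6],
    [0,0,0.6],
    [0,0,0.6],
    [0,0,0.6],
    [0,0,0],
    [0,0,0],
  ],
  jaw=[0,0,0,0,0,0,0,0,0],
)

```text
time: 15.75
tool_pos: [477.9, -98.2, 69.1]
tcp_rot: [-180.0, 0.6, -7.2]
ft_force: [-0.2, -0.2, -0.1]
finger_gap: 11.7
```

```bash
cat >> h.py <<'E'
def col(x,s,yaw=-7.0,m=(502.1,51.9)):
    a=np.radians(yaw);ex=np.array([np.cos(a),np.sin(a)]);ey=np.array([-np.sin(a),np.cos(a)])
    return np.array(m)+x*ex+s*ey
E
python3 - <<'E'
from h import *
st()
plan([(*col(0,-145),66.5,-7,18)])
E
```

```text
15.75 [477.9 -98.2  69.1] [-179.98    0.62   -7.19] F [-0.2 -0.2 -0.1] M [-0.07 -0.02 -0.02] gap 11.7 [-18.  -1. 112.  -0.  70. -10.]
1
offset [[5.7, -6.9, 2.5]]
delta_rot [[-0.02, 0.62, -0.19]]
```

jog_arm(
  offset=[
    [5,-5,2],
    [1,-2,1],
    [0,0,0],
  ],
  delta_rot=[
    [0,0.5,-0.2],
    [0,0,0],
    [0,0,0],
  ],
  jaw=[0,0,0],
)

```text
time: 16.05
tool_pos: [484.7, -92.9, 65.7]
tcp_rot: [-180.0, 0.1, -7.0]
ft_force: [-0.0, -0.0, -0.9]
finger_gap: 11.8
```

Run:
```python
from h import *
np.set_printoptions(precision=3,suppress=True)
st();p=monitor.sense()['tool_pos']
snap('side','s9');snap('top','t9')
for n,f in(('side','s9'),('top','t9')):
    z=np.load(f'pics/{f}.npz');C=cloud(n,z['d']);hs=cv2.cvtColor(z['p'],cv2.COLOR_RGB2HSV)
    m=np.all((C>[470,-130,p[2]+8])&(C<[515,45,p[2]+30]),-1)&(hs[...,2]>100)&(hs[...,1]<60);P=C[m]
    print(n,len(P),P.mean(0),np.linalg.svd(P-P.mean(0),full_matrices=False)[2][0],np.percentile(P,[1,99],axis=0).tolist())
s=cv2.imread('pics/s9.png');t=cv2.imread('pics/t9.png');cv2.imwrite('pics/c13.png',np.hstack([cv2.resize(s[150:240,230:310],(356,400),interpolation=cv2.INTER_CUBIC),cv2.resize(t[200:270,185:265],(440,400),interpolation=cv2.INTER_CUBIC)]))
```

```text
16.05 [484.7 -92.9  65.7] [-180.      0.11   -7.03] F [-0.  -0.  -0.9] M [-0.07 -0.01 -0.  ] gap 11.8 [-17.  -0. 112.  -0.  69. -10.]
side 156 [488.158 -62.936  89.156] [-0.108 -0.994 -0.034] [[474.4905027238318, -111.35268207061962, 78.84711261499689], [500.5215952618439, 29.456472174978767, 94.44425182081521]]
top 83 [497.706  19.881  89.199] [-0.08  -0.997 -0.013] [[489.21878671996745, 2.3620863647202466, 82.5298312130105], [504.7231652639326, 37.26626316830403, 94.93015216762983]]
```

View pics/c13.png

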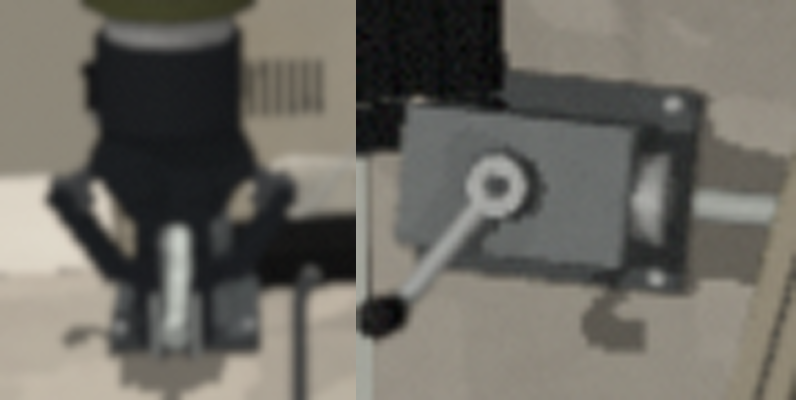

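The bar tip (top crop (695,203)) lines up with the nose centre (650,197) along the 7° axis. Feeding in carefully while watching the force.

jog_arm(
  offset=[
    [0,-6,0],
    [0,-6,0],
    [0,-6,0],
    [0,-6,0],
    [0,-6,0],
    [0,0,0],
  ],
  delta_rot=[
    [0,0,0],
    [0,0,0],
    [0,0,0],
    [0,0,0],
    [0,0,0],
    [0,0,0],
  ],
  jaw=[0,0,0,0,0,0],
)

```text
time: 16.75
tool_pos: [488.9, -60.8, 66.5]
tcp_rot: [-180.0, 0.0, -7.1]
ft_force: [-0.4, 0.1, -0.5]
finger_gap: 11.8
```

```bash
cat >> h.py <<'E'
def cl():
    s=monitor.sense();d=s['tool_pos'][:2]-np.array([502.1,51.9]);e=np.radians(-7)
    F=s['ft_force'];ex=np.array([np.cos(e),np.sin(e)]);ey=np.array([-np.sin(e),np.cos(e)])
    print('collet frame tcp x,s',(d@ex).round(1),(d@ey).round(1),'tip in',round(d@ey+130,1),'z',s['tool_pos'][2].round(1),'F x,y,z',(F[:2]@ex).round(1),(F[:2]@ey).round(1),F[2].round(1))
E
python3 - <<'E'
from h import *
st();cl()
E
```

```text
16.75 [488.9 -60.8  66.5] [-1.7999e+02  4.0000e-02 -7.0600e+00] F [-0.4  0.1 -0.5] M [-0.03 -0.01 -0.01] gap 11.8 [-13.  -1. 112.   0.  69.  -6.]
collet frame tcp x,s 0.7 -113.5 tip in 16.5 z 66.5 F x,y,z -0.4 0.1 -0.5
```

Tip about 16 mm inside with no force. Continuing.

jog_arm(
  offset=[
    [0,-8,0],
    [0,-8,0],
    [0,-8,0],
    [0,-8,0],
    [0,0,0],
  ],
  delta_rot=[
    [0,0,0],
    [0,0,0],
    [0,0,0],
    [0,0,0],
    [0,0,0],
  ],
  jaw=[0,0,0,0,0],
)

```text
time: 17.25
tool_pos: [493.2, -25.9, 66.5]
tcp_rot: [-180.0, 0.0, -7.0]
ft_force: [-0.1, -0.1, -1.4]
finger_gap: 11.4
```

Run:
```python
from h import *
st();cl()
```

```text
17.25 [493.2 -25.9  66.5] [-1.7999e+02  4.0000e-02 -7.0400e+00] F [-0.1 -0.1 -1.4] M [-0.02  0.05 -0.01] gap 11.4 [ -9.  -0. 111.   0.  69.  -2.]
collet frame tcp x,s 0.6 -78.3 tip in 51.7 z 66.5 F x,y,z -0.1 -0.1 -1.4
```

jog_arm(
  offset=[
    [0,-8,0],
    [0,-8,0],
    [0,-8,0],
    [0,-8,0],
    [0,0,0],
  ],
  delta_rot=[
    [0,0,0],
    [0,0,0],
    [0,0,0],
    [0,0,0],
    [0,0,0],
  ],
  jaw=[0,0,0,0,0],
)

```text
time: 17.75
tool_pos: [497.4, 8.8, 66.5]
tcp_rot: [-180.0, 0.0, -7.0]
ft_force: [-1.0, 0.2, 0.4]
finger_gap: 11.8
```

Run:
```python
from h import *
st();cl()
```

```text
17.75 [497.4   8.8  66.5] [-1.7999e+02  5.0000e-02 -7.0400e+00] F [-1.   0.2  0.4] M [-0.03 -0.01  0.  ] gap 11.8 [ -5.   0. 111.   0.  69.   2.]
collet frame tcp x,s 0.6 -43.3 tip in 86.7 z 66.5 F x,y,z -1.0 0.1 0.4
```

15 mm to go; small steps until the stop pushes back.

jog_arm(
  offset=[
    [0,-5,0],
    [0,-4,0],
    [0,-2,0],
    [0,-1,0],
    [0,0,0],
  ],
  delta_rot=[
    [0,0,0],
    [0,0,0],
    [0,0,0],
    [0,0,0],
    [0,0,0],
  ],
  jaw=[0,0,0,0,0],
)

```text
time: 18.25
tool_pos: [498.9, 21.2, 66.4]
tcp_rot: [179.9, 0.1, -7.0]
ft_force: [0.6, -0.3, -0.4]
finger_gap: 11.7
```

Run:
```python
from h import *
st();cl()
```

```text
18.25 [498.9  21.2  66.4] [ 1.7995e+02  6.0000e-02 -7.0200e+00] F [ 0.6 -0.3 -0.4] M [-0.07  0.02  0.01] gap 11.7 [ -3.   0. 111.  -0.  69.   4.]
collet frame tcp x,s 0.6 -30.8 tip in 99.2 z 66.4 F x,y,z 0.6 -0.3 -0.4
```

jog_arm(
  offset=[
    [0,-2,0],
    [0,-1,0],
    [0,0,0],
  ],
  delta_rot=[
    [0,0,0],
    [0,0,0],
    [0,0,0],
  ],
  jaw=[0,0,0],
)

```text
time: 18.55
tool_pos: [498.9, 21.0, 66.3]
tcp_rot: [179.7, 0.1, -7.1]
ft_force: [-0.1, -0.2, -0.4]
finger_gap: 11.5
```

Run:
```python
from h import *
st();cl()
```

```text
18.55 [498.9  21.   66.3] [ 1.7965e+02  9.0000e-02 -7.0800e+00] F [-0.1 -0.2 -0.4] M [-0.04  0.02  0.03] gap 11.5 [ -3.   0. 111.  -0.  69.   4.]
collet frame tcp x,s 0.6 -31.1 tip in 98.9 z 66.3 F x,y,z -0.1 -0.3 -0.4
```

jog_arm(
  offset=[
    [0,-2,0],
  ],
  delta_rot=[
    [0,0,0],
  ],
  jaw=[0],
)

```text
time: 18.65
tool_pos: [498.9, 21.4, 66.2]
tcp_rot: [179.5, 0.1, -7.1]
ft_force: [-2.2, -16.9, -1.3]
finger_gap: 11.3
```

Run:
```python
from h import *
st();cl()
snap('side','s10');snap('top','t10')
t=cv2.imread('pics/t10.png');s=cv2.imread('pics/s10.png');cv2.imwrite('pics/c14.png',np.hstack([cv2.resize(s[150:240,230:310],(356,400),interpolation=cv2.INTER_CUBIC),cv2.resize(t[200:270,185:265],(440,400),interpolation=cv2.INTER_CUBIC)]))
z=np.load('pics/s10.npz');C=cloud('side',z['d']);hs=cv2.cvtColor(z['p'],cv2.COLOR_RGB2HSV)
m=np.all((C>[475,-30,70])&(C<[520,60,110]),-1)&(hs[...,2]>100)&(hs[...,1]<60);P=C[m]
o=np.argsort(P[:,1]);print(len(P),P[o][:60:4].round(0).tolist())
```

```text
18.65 [498.9  21.4  66.2] [ 1.795e+02  1.000e-01 -7.100e+00] F [ -2.2 -16.9  -1.3] M [-2.5   0.34  0.01] gap 11.3 [ -3.   1. 110.  -1.  69.   4.]
collet frame tcp x,s 0.5 -30.7 tip in 99.3 z 66.2 F x,y,z -0.1 -17.0 -1.3
68 [[496.0, 1.0, 83.0], [499.0, 3.0, 85.0], [499.0, 4.0, 87.0], [499.0, 4.0, 81.0], [504.0, 5.0, 83.0], [497.0, 7.0, 92.0], [507.0, 10.0, 84.0], [505.0, 11.0, 92.0], [505.0, 11.0, 98.0], [489.0, 13.0, 84.0], [489.0, 13.0, 87.0], [489.0, 15.0, 81.0], [497.0, 16.0, 91.0], [496.0, 28.0, 89.0], [502.0, 33.0, 93.0]]
```

View pics/c14.png

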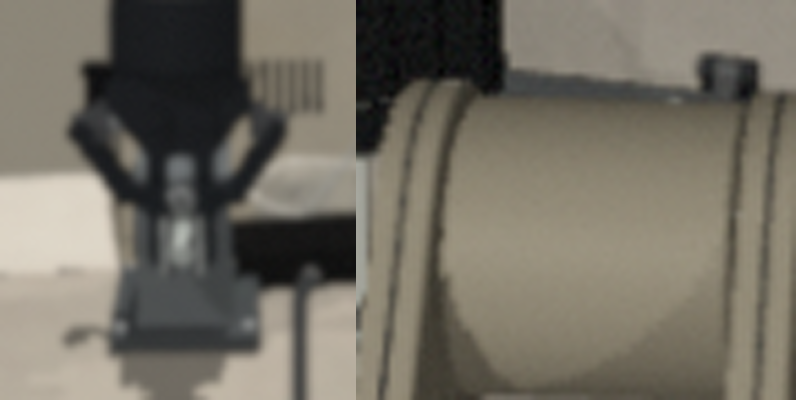

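Firm, purely axial resistance (17 N) with the tip about 99 mm in. The bar's outer end measures about 49 mm from the mouth against 48 given, so it is on the depth stop. I'll release and retract.

jog_arm(
  offset=[
    [0,0,0],
    [0,0,0],
    [0,0,0],
    [0,0,0],
    [0,0,0],
  ],
  delta_rot=[
    [0,0,0],
    [0,0,0],
    [0,0,0],
    [0,0,0],
    [0,0,0],
  ],
  jaw=[0,15,30,45,45],
)

```text
time: 19.25
tool_pos: [499.3, 22.0, 66.5]
tcp_rot: [179.6, 0.1, -7.1]
ft_force: [-0.3, -0.4, -1.0]
finger_gap: 38.3
```

jog_arm(
  offset=[
    [0,0,-10],
    [0,2,-25],
    [0,5,-35],
    [0,5,-35],
    [0,5,-25],
    [0,0,-5],
    [0,0,0],
  ],
  delta_rot=[
    [0.2,0,0],
    [0.2,0,0],
    [0,0,0],
    [0,0,0],
    [0,0,0],
    [0,0,0],
    [0,0,0],
  ],
  jaw=[45,45,45,45,30,10,0],
)

```text
time: 19.95
tool_pos: [496.6, 5.7, 209.6]
tcp_rot: [-179.9, 0.1, -7.1]
ft_force: [-0.2, -0.6, -0.7]
finger_gap: 0.3
```

Run:
```python
from h import *
st();cl()
snap('side','s11');snap('top','t11')
t=cv2.imread('pics/t11.png');s=cv2.imread('pics/s11.png');cv2.imwrite('pics/c15.png',np.hstack([cv2.resize(s[150:240,230:310],(356,400),interpolation=cv2.INTER_CUBIC),cv2.resize(t[200:270,185:265],(440,400),interpolation=cv2.INTER_CUBIC)]))
z=np.load('pics/s11.npz');C=cloud('side',z['d']);hs=cv2.cvtColor(z['p'],cv2.COLOR_RGB2HSV)
m=np.all((C>[485,-40,70])&(C<[512,60,97]),-1)&(hs[...,2]>100)&(hs[...,1]<60);P=C[m]
o=np.argsort(P[:,1]);print(len(P),P[o][:80:3].round(0).tolist())
```

```text
19.95 [496.6   5.7 209.6] [-1.7991e+02  5.0000e-02 -7.0500e+00] F [-0.2 -0.6 -0.7] M [ 0.01 -0.06 -0.01] gap 0.3 [ -5.  -8. 103.   0.  85.   2.]
collet frame tcp x,s 0.2 -46.6 tip in 83.4 z 209.6 F x,y,z -0.1 -0.7 -0.7
98 [[501.0, 2.0, 85.0], [491.0, 3.0, 85.0], [501.0, 4.0, 81.0], [494.0, 5.0, 84.0], [491.0, 5.0, 87.0], [496.0, 6.0, 86.0], [491.0, 6.0, 89.0], [502.0, 8.0, 91.0], [494.0, 12.0, 90.0], [497.0, 15.0, 91.0], [503.0, 18.0, 90.0], [498.0, 25.0, 90.0], [501.0, 26.0, 90.0], [501.0, 30.0, 91.0], [507.0, 35.0, 86.0], [502.0, 38.0, 91.0], [497.0, 42.0, 90.0], [500.0, 46.0, 91.0], [506.0, 48.0, 90.0], [490.0, 50.0, 79.0], [493.0, 52.0, 81.0], [512.0, 52.0, 85.0], [487.0, 53.0, 87.0], [507.0, 53.0, 97.0], [490.0, 54.0, 89.0], [504.0, 54.0, 91.0], [490.0, 54.0, 86.0]]
```

View pics/c15.png

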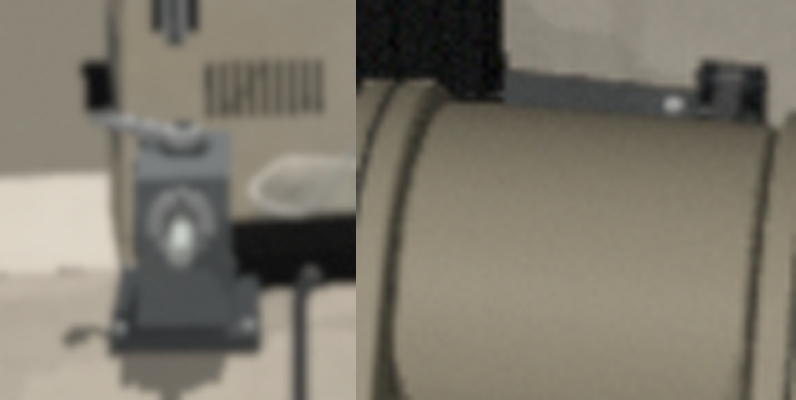

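The bar stays in the collet: its end stands at y about 3, some 49 mm from the mouth, and the lever is still open. Next I'll check clearance behind the knob and plan the push.

Run:
```python
from h import *
z=np.load('pics/top0.npz');C=cloud('top',z['d'])
q=col(-62,138);print(q,col(-57,104))
m=(np.abs(C[...,0]-q[0])<50)&(np.abs(C[...,1]-q[1])<50);P=C[m]
for x0 in range(int(q[0])-50,int(q[0])+50,20):
    print([round(np.nanmax(np.r_[0,P[(P[:,0]>=x0)&(P[:,0]<x0+20)&(P[:,1]>=y0)&(P[:,1]<y0+20)][:,2]])) for y0 in range(int(q[1])-50,int(q[1])+50,20)])
plan([(*q,200,-7,40)])
```

```text
[457.38010799 196.42726822] [458.19928107 162.07135234]
[7, 7, 6, 0, 0]
[5, 6, 5, 0, 0]
[163, 163, 5, 0, 0]
[155, 146, 5, 1, 0]
[118, 110, 5, 0, 0]
5
offset [[-12.3, -36.9, 1.7], [-12.3, -36.9, 1.7], [-12.3, -36.9, 1.7], [-12.3, -36.9, 1.6], [-12.3, -36.9, 1.6]]
delta_rot [[-0.02, 0.04, -0.01], [-0.02, 0.04, -0.01], [-0.02, 0.04, -0.01], [-0.02, 0.04, -0.01], [-0.02, 0.04, -0.01]]
```

jog_arm(
  offset=[
    [-9,-25,0],
    [-13,-37,0],
    [-13,-37,0],
    [-13,-37,0],
    [-13,-37,0],
    [-3,-12,0],
    [0,0,0],
    [0,0,0],
  ],
  delta_rot=[
    [0,0,0],
    [0,0,0],
    [0,0,0],
    [0,0,0],
    [0,0,0],
    [0,0,0],
    [0,0,0],
    [0,0,0],
  ],
  jaw=[0,0,0,0,0,0,0,0],
)

```text
time: 20.85
tool_pos: [446.2, 202.4, 193.8]
tcp_rot: [179.7, 1.4, -7.1]
ft_force: [0.3, -0.1, 0.2]
finger_gap: 0.1
```

Run:
```python
from h import *
st();cl();q=col(-62,138)
plan([(*q,134,-7,20)])
```

```text
20.85 [446.2 202.4 193.8] [179.66   1.4   -7.08] F [ 0.3 -0.1  0.2] M [-0.01 -0.02  0.02] gap 0.1 [ 18.  -7. 104.   0.  85.  25.]
collet frame tcp x,s -73.9 142.6 tip in 272.6 z 193.8 F x,y,z 0.3 -0.1 0.2
4
offset [[3.3, 1.0, 14.9], [3.2, 1.1, 14.9], [3.1, 1.1, 14.9], [3.1, 1.1, 14.9]]
delta_rot [[0.08, 0.35, -0.02], [0.08, 0.35, -0.02], [0.08, 0.35, -0.02], [0.08, 0.35, -0.02]]
```

jog_arm(
  offset=[
    [6,1,12],
    [5,1,15],
    [1,1,15],
    [0,0,14],
    [0,0,0],
    [0,0,0],
  ],
  delta_rot=[
    [0,0.5,0],
    [0,0.5,0],
    [0,0.3,0],
    [0,0,0],
    [0,0,0],
    [0,0,0],
  ],
  jaw=[0,0,0,0,0,0],
)

```text
time: 21.45
tool_pos: [458.6, 189.9, 133.5]
tcp_rot: [179.5, 0.2, -7.5]
ft_force: [-0.2, -0.0, 0.4]
finger_gap: -0.2
```

Run:
```python
from h import *
st();cl()
snap('side','s12');snap('top','t12')
t=cv2.imread('pics/t12.png');s=cv2.imread('pics/s12.png');cv2.imwrite('pics/c16.png',np.hstack([cv2.resize(s[150:240,230:310],(356,400),interpolation=cv2.INTER_CUBIC),cv2.resize(t[200:270,165:245],(440,400),interpolation=cv2.INTER_CUBIC)]))
```

```text
21.45 [458.6 189.9 133.5] [179.46   0.18  -7.51] F [-0.2 -0.   0.4] M [ 0.02 -0.   -0.03] gap -0.2 [ 17.  -4. 108.  -0.  77.  24.]
collet frame tcp x,s -60.0 131.7 tip in 261.7 z 133.5 F x,y,z -0.1 -0.1 0.4
```

View pics/c16.png

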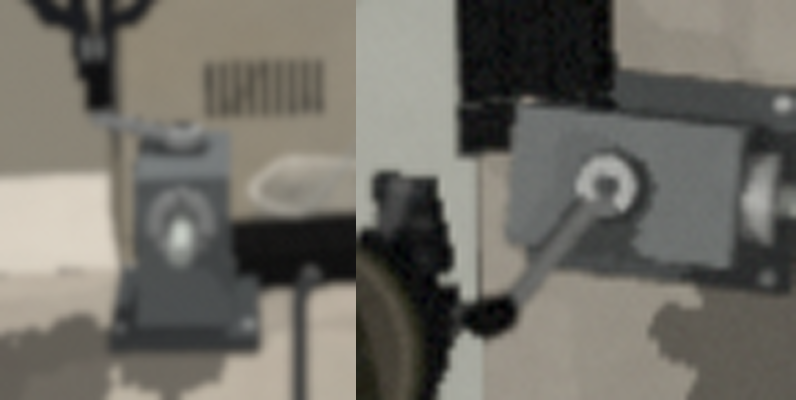

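The fingers stand just behind the knob (top crop (495,312)) with no force. Pushing it round.

jog_arm(
  offset=[
    [-1,7,0],
    [-1,7,0],
    [-1,7,0],
    [-1,7,0],
    [-1,7,0],
    [0,7,0],
  ],
  delta_rot=[
    [0.2,0,0],
    [0.2,0,0],
    [0,0,0],
    [0,0,0],
    [0,0,0],
    [0,0,0],
  ],
  jaw=[0,0,0,0,0,0],
)

```text
time: 22.15
tool_pos: [447.4, 148.8, 136.4]
tcp_rot: [-179.8, 0.1, -7.3]
ft_force: [-0.5, 1.8, -0.1]
finger_gap: -0.1
```

Run:
```python
from h import *
st();cl()
```

```text
22.15 [447.4 148.8 136.4] [-1.7984e+02  1.0000e-01 -7.3400e+00] F [-0.5  1.8 -0.1] M [ 0.3   0.17 -0.  ] gap -0.1 [ 12.  -9. 112.   0.  77.  19.]
collet frame tcp x,s -66.1 89.5 tip in 219.5 z 136.4 F x,y,z -0.8 1.7 -0.1
```

jog_arm(
  offset=[
    [0,7,0.5],
    [0,7,0.5],
    [1,7,0.5],
    [1,6,0],
    [1,5,0],
  ],
  delta_rot=[
    [0,0,0],
    [0,0,0],
    [0,0,0],
    [0,0,0],
    [0,0,0],
  ],
  jaw=[0,0,0,0,0],
)

```text
time: 22.65
tool_pos: [448.2, 113.0, 136.0]
tcp_rot: [-179.8, -0.2, -7.4]
ft_force: [3.4, 3.7, -0.9]
finger_gap: 0.2
```

Run:
```python
from h import *
st();cl()
```

```text
22.65 [448.2 113.  136. ] [-179.82   -0.19   -7.39] F [ 3.4  3.7 -0.9] M [ 0.41 -0.49  0.04] gap 0.2 [  8. -11. 113.   0.  77.  15.]
collet frame tcp x,s -61.0 54.1 tip in 184.1 z 136.0 F x,y,z 2.9 4.1 -0.9
```

Close to the end; small steps until the end stop resists.

jog_arm(
  offset=[
    [0.5,3,0],
    [0,3,0],
    [0,2,0],
  ],
  delta_rot=[
    [0,0,0],
    [0,0,0],
    [0,0,0],
  ],
  jaw=[0,0,0],
)

```text
time: 22.95
tool_pos: [449.1, 108.1, 136.3]
tcp_rot: [-179.3, -0.3, -7.4]
ft_force: [3.4, 16.8, -3.2]
finger_gap: -0.1
```

Run:
```python
from h import *
st();cl()
snap('side','s13');snap('top','t13')
t=cv2.imread('pics/t13.png');s=cv2.imread('pics/s13.png');cv2.imwrite('pics/c17.png',np.hstack([cv2.resize(s[150:240,230:310],(356,400),interpolation=cv2.INTER_CUBIC),cv2.resize(t[200:270,175:255],(440,400),interpolation=cv2.INTER_CUBIC)]))
```

```text
22.95 [449.1 108.1 136.3] [-179.29   -0.31   -7.4 ] F [ 3.4 16.8 -3.2] M [ 2.69 -0.57  0.04] gap -0.1 [  7. -11. 114.   1.  77.  14.]
collet frame tcp x,s -59.5 49.4 tip in 179.4 z 136.3 F x,y,z 1.3 17.1 -3.2
```

View pics/c17.png

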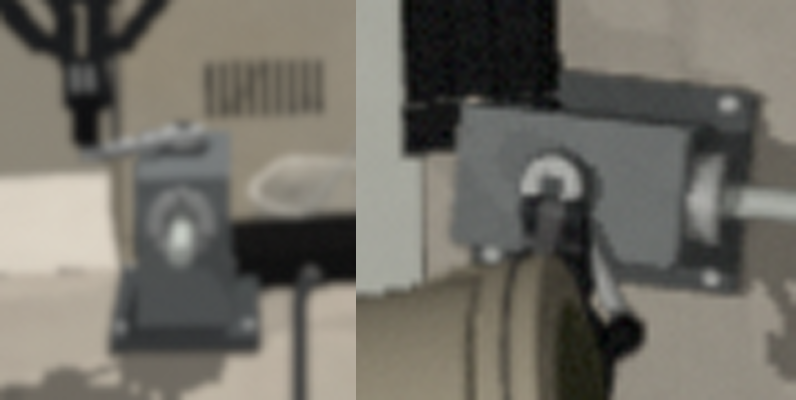

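TCP at 49.4 mm matches the predicted closed position of 49, and the force jumped to 17 N. One more small push to be sure.

jog_arm(
  offset=[
    [0,2.5,0],
  ],
  delta_rot=[
    [0,0,0],
  ],
  jaw=[0],
)

```text
time: 23.15
tool_pos: [449.0, 108.2, 136.4]
tcp_rot: [-179.0, -0.3, -7.3]
ft_force: [4.6, 16.4, -2.8]
finger_gap: 0.2
```

Run:
```python
from h import *
st();cl()
```

```text
23.15 [449.  108.2 136.4] [-179.02   -0.33   -7.33] F [ 4.6 16.4 -2.8] M [ 2.64 -0.71  0.06] gap 0.2 [  6. -11. 114.   1.  77.  14.]
collet frame tcp x,s -59.5 49.5 tip in 179.5 z 136.4 F x,y,z 2.6 16.8 -2.8
```

jog_arm(
  offset=[
    [0,0,0],
    [0,-8,0],
    [0,-15,0],
    [0,-15,-10],
    [0,-10,-30],
    [0,0,-40],
    [0,0,-40],
    [-30,0,-30],
    [-30,0,0],
    [-30,0,0],
    [0,0,0],
    [0,0,0],
  ],
  delta_rot=[
    [0,0,0],
    [0,0,0],
    [0,0,0],
    [0,0,0],
    [0,0,0],
    [0,0,0],
    [0,0,0],
    [0,0,0],
    [0,0,0],
    [0,0,0],
    [0,0,0],
    [0,0,0],
  ],
  jaw=[0,0,0,0,0,0,0,0,0,0,0,0],
)

```text
time: 24.35
tool_pos: [359.1, 167.1, 290.7]
tcp_rot: [-179.6, 0.3, -7.5]
ft_force: [-0.6, 0.1, -0.5]
finger_gap: 0.1
```

Run:
```python
from h import *
st();cl()
snap('side','s14');snap('top','t14')
t=cv2.imread('pics/t14.png');s=cv2.imread('pics/s14.png');cv2.imwrite('pics/c18.png',np.vstack([np.hstack([cv2.resize(s[150:240,230:310],(267,300),interpolation=cv2.INTER_CUBIC),cv2.resize(t[200:270,175:255],(343,300),interpolation=cv2.INTER_CUBIC)]),cv2.resize(t[110:280,170:470],(610,300))]))
```

```text
24.35 [359.1 167.1 290.7] [-179.59    0.27   -7.46] F [-0.6  0.1 -0.5] M [-0.02 -0.02  0.  ] gap 0.1 [ 17. -26. 109.   0.  97.  25.]
collet frame tcp x,s -156.0 96.9 tip in 226.9 z 290.7 F x,y,z -0.6 0.0 -0.5
```

View pics/c18.png

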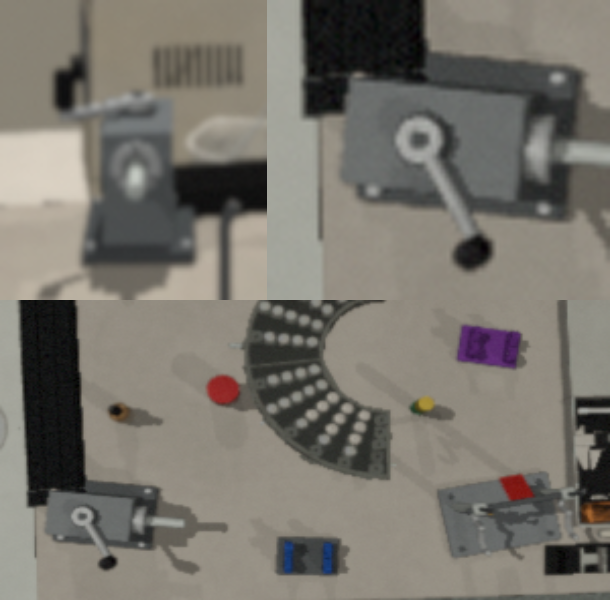

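The lever is closed with its knob at (472,250) in the upper crop. The bar stands out of the nose, the keeper is open, and the jar, bottle and glue stick are in place. One numeric check before handing in.

Run:
```python
from h import *
hub=np.array([175+(419-267)/4.29,200+139/4.29]);kn=np.array([175+(472-267)/4.29,200+250/4.29])
a=np.radians(-7);ex=np.array([np.cos(a),np.sin(a)]);ey=np.array([-np.sin(a),np.cos(a)])
for n,p,zz in(('hub',hub,128),('knob',kn,160)):
    d=onz('top',p,zz)[0,:2]-[502.1,51.9];print(n,(d@ex).round(1),(d@ey).round(1))
for n in('t14','s14'):
    z=np.load(f'pics/{n}.npz');c='top' if n[0]=='t' else 'side';C=cloud(c,z['d'])
    m=np.all((C>[482,-30,72])&(C<[512,48,100]),-1);P=C[m];d=(P[:,:2]-[502.1,51.9])
    print(n,len(P),'s',np.percentile(d@ey,[0,2,50]).round(1),'x',np.median(d@ex).round(1),'ztop',np.percentile(P[:,2],95).round(1))
for nm in('top0','t14'):
    z=np.load(f'pics/{nm}.npz');C=cloud('top',z['d'])
    print(nm,[np.nanmedian(C[v0:v1,u0:u1][C[v0:v1,u0:u1,2]>h],0).round(1).tolist() for (u0,u1,v0,v1,h) in((268,292,148,172,45),(220,236,165,182,40),(370,386,162,178,60))])
```

```text
hub -0.8 66.2
knob -55.6 25.4
t14 107 s [-49.6 -49.3 -27.4] x 0.4 ztop 92.1
s14 52 s [-50.2 -49.8 -36.7] x 0.0 ztop 91.9
top0 [[687.9, -46.1, 51.7], [657.4, 83.6, 48.8], [659.6, -298.7, 73.3]]
t14 [[687.8, -46.1, 51.6], [657.3, 82.9, 50.7], [659.5, -298.6, 73.5]]
```

Run:
```python
from h import *
print(r.hand_in());st()
```

```text
the job is handed in; nothing more can be done
None
the job is handed in; nothing more can be done
```

The job is done and handed in at about 24 s of the 67 s allowed; the hand-in gives no verdict.

I pressed the red tail until the keeper snapped open and lifted the bar off the hooks. I laid it in the blue vee rest, let go, and took it again 20 mm from one end. I fed the other end into the collet up to the depth stop, swung the lever to its end stop and backed away.

**Last checks that agreed:**
- **Depth stop:** the bar met firm, purely axial resistance of 17 N.
- **Lever:** it also met about 17 N at its end stop. The knob sits at 217° around the hinge, against 215° expected for closed.
- **Bystanders:** the jar, dropper bottle and glue stick measure within 1 mm of where they started in x and y.

**Readings that disagreed:**
- **Bar stick-out:** it measured about 49.5 mm from my mouth estimate, against 48 mm. The hub, the knob and the stop (tip at 99 mm, not 102) all suggest that estimate is about 3 mm too far in, so the true figure is probably nearer 46–48 mm.
- **Gripper opening:** it read about 12 mm on the 14 mm bar. The bar held level and steady throughout.
- **Laying the bar down:** one step pressed it into the rest with a brief wrist force of about 80 N (72 N of it vertical). That is under the 120 N wrist limit, and the push went through the gripped bar rather than the arm or gripper body.

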